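Load the drive module into the bench tester

TASK

Take the flat drive module off the plywood wedge and slide it, connector end down, fully home between the two upright rails of the tester; lower it gently all the way, do not let it drop in. The rails leave no room for fingers at the module's narrow edges, so you can stand it on the steel easel and take it again by its top end, across its thickness. Let go of it, then swing the tester's sprung lever down to its stop and let it come back up, leaving the other things on the bench where they are.

Things in the scene. Friction and masses are not known exactly. Their poses are not given: they have to be found in the camera images.
- module: drive module: aluminium plate 18 mm thick (x), 60 wide (y), 120 long (z), 0.35 kg, dark panel on both faces, 12 mm black plastic cap at its top end, thin brass contact at its connector end. Origin: centre of the connector end; z runs along its length to the cap (top at z = 120); faces at x = -9 and 9. It starts lying on the wedge, cap uppermost and away from the robot
- wedge: fixed plywood wedge, where the module starts: board 44 mm wide (8 narrower than the module each side), sloping up towards its +x at 30 degrees from level, with a ledge at its low end; it goes on 40 mm past the module's upper end. Origin: centre of its underside, z up. The module's origin rests at about (-60, 0, 30)
- easel: fixed dark steel easel, open at top and sides: back board 40 mm wide, 65 long, leaning 22 deg from upright (top towards +x), foot 52 wide, front lip 14 high, 26 mm from lip to board. Origin: centre of underside, z up. A module standing in it against the board has its origin at (-15, 0, 20), z axis along (sin 22, 0, cos 22), its upper 55 mm clear of the board
- tester: fixed tester: grey base 150 x 200 mm, 25 high, two upright aluminium channel rails on it, sprung lever beside them (-y). The rails take the module's narrow edges: slot 63 mm (along y) by 21 (along x), from z = 25 to 125, then flared 8 mm each way up to 136; open in front and behind (-x, +x) over the middle 47 mm for fingers. Origin: on the slot's axis at the underside; z up
- bay_seat (a point): centre of the floor of the tester's slot, 25 mm above the tester's underside and 111 mm below the mouth's rim: where the module's origin comes when fully home, with the module's z up and its thickness along the tester's x
- lever_grip (a point): centre of the lever's cross bar, a black cylinder 20 mm thick, 50 long along the tester's y. The lever, 120 mm long, turns about an axis along y at (20, -85, 62) in the tester's frame; at rest it slants up towards -x (bar at (-65, -85, 147)), at its stop it is level (bar at (-100, -85, 66))
- lever (a joint): lever angle in rad: 0 at rest (up), 0.75 at its stop (down); a spring brings it back; takes about 8 N at the bar
- tape_roll: bystander: cardboard-brown ring 104 mm in diameter, 48 mm high, lying flat. Origin: centre of its underside
- mug: bystander: white mug, 80 mm in diameter, 92 mm high. Origin: centre of its underside
- screwdriver: bystander: screwdriver lying flat, about 200 mm long. Origin: under its middle
- carton: bystander: small brown carton 110 x 75 x 70 mm. Origin: centre of its underside
- old_drive: bystander: bare large drive lying flat, 147 x 101 x 26 mm, not the one to load. Origin: centre of its underside
- spray_can: bystander: white can 60 mm in diameter, 150 mm high. Origin: centre of its underside
Not all that is in view belongs to the job. What is shaped like the module but pink or turquoise is not meant.

How it is judged (in metres and radians):
On the way, in this order (a step that is already met when the one before it is completed fails the run):
1. the module is fully home in the tester's slot, connector end down, and let go (z of module in the frame of bay_seat below 0.004 m and horizontal distance between module and bay_seat below 0.005 m and angle between module's own z axis and vertical below 0.06 rad and contact force between module and the fingers below 0.1 N), for 0.2 s.
2. the lever is swung down to its stop (value of joint lever above 0.7 rad).
At the end, for the whole second after the job is handed in: the module stands in the tester's slot, connector end down, within 4 mm of its floor, 5 mm sideways and 0.06 rad of upright, at rest; the lever, which has been to its stop (over 0.70 rad) after the module was home and let go, is back up (under 0.08 rad) (z of module in the frame of bay_seat below 0.004 m and horizontal distance between module and bay_seat below 0.005 m and angle between module's own z axis and vertical below 0.06 rad and linear speed of module below 0.02 m/s and value of joint lever below 0.08 rad); the robot touches nothing.
It fails at once if the module drops inside the slot (faster than 0.4 m/s) (linear speed of module above 0.4 m/s and horizontal distance between module and bay_seat below 0.012 m and z of module in the frame of bay_seat below 0.112 m).
It fails at once if a bystander (tape roll, mug, screwdriver, carton, old drive or spray can) is moved by more than 30 mm (distance of any of tape_roll, mug, screwdriver, carton, old_drive, spray_can from where it was at the start of the episode above 0.03 m).
It also fails if it takes over 72 s, if anything falls off the work surface, if the arm or the gripper's body presses on something with over 40 N, if the wrist force passes 120 N, or if a joint passes its speed limit or range.

ROBOT

A 6-joint arm with a two-finger parallel gripper is mounted at the origin on the work surface. World frame = base frame: x ahead of the robot, y to its left, z up, the work surface at z = 0. Lengths are in m, angles in degrees, forces in N, time in s.
With the tool pointing down it reaches from about 0.4 to 0.825 m from the base axis. Payload 7 kg.
Tool frame: the origin (TCP) lies on the centre line of the jaws, within the pads' length; the fingertips stand 19 mm ahead of it and the grasp point (between the pads) is the TCP (r.tips_ahead is the distance from the TCP to the fingertips, in m); z points along the fingers, y is the line along which they close (so a half turn about z gives the same grasp; the last joint's range is limited). The gripper opens to 88 mm and grips with 3 to 60 N. Pads are 19 mm wide; open, the fingers measure 130 mm over their backs; the gripper's body (78 mm by 193 mm) begins 47 mm behind the grasp point.
Start: joints at [88.814, 20.546, 0.682, 0, -70.136, -16.507], TCP at [0.205, 0.643, 0.246] pointing down, gripper open.
Joint ranges: [-176.03, 176.03], [-82.01, 121.73], [-58.28, 71.71], [-173.87, 95.51], [-174.79, -0.11], [-173.66, 173.66]. Speed limits (degrees/s): [136.94, 136.94, 172.46, 180, 180, 180].

INTERFACE

Orientations are given as [roll, pitch, yaw] about the fixed x, y, z axes, in that order (R = Rz(yaw) Ry(pitch) Rx(roll)).
In Python, from plant import r, viewer, close_job gives the robot as it stands. The module is installed in compiled form; this text tells all that it offers.
- The arm moves only by the tool arm_command, never from a script. Its arguments are lists of equal length, an entry for each row: "travel": the shift along the world's x, y, z scaled (see below), a list of three; "delta_rot": the turn, a rotation vector about the world's x, y, z scaled (see below), a list of three. In form: {"travel": [[dx, dy, dz], ...], "delta_rot": [[rx, ry, rz], ...]}. A call has 1 to 20 rows; each row is the pose to reach, as a shift and turn from the pose commanded when the call began; what a row does not reach only later rows make up. The controller multiplies each number of a shift by 0.5 m and each number of a turn by 90 degrees. A row lasts 1/8 s, in which the tool goes at most 62.5 mm and 10.7 degrees, less where a joint would pass 70% of its speed; a pose out of reach is approached as far as the arm can. A call with a number of a shift or a turn outside -1 to 1 is refused whole. A call with a gripper value outside its range is refused whole. "grip" is the opening, from 0 (shut) to 1 (fully open), set as the call begins (left out, the last holds). The fingers move at their own pace and stop on an object; "newtons" is the grip in N (left out, the last holds). Time passes only in rows, so rows that repeat a pose let the fingers close. It gives the time, the measured TCP pose, the force, the opening and the grip force at its end, in the units of the state.
- r.get_state(): the state, without advancing time (a new reading comes with each control period).
- viewer.capture(name): name is "side" or "top" or "wrist"; returns a dict with "img" (480x640x3 uint8, red, green, blue), "camera_matrix" (3x3 intrinsics, pixels), "distortion" ([k1, k2, p1, p2, k3] as OpenCV has them; the pictures are not rectified), "R" (3x3) and "t" (3): a world point X has camera coordinates R X + t; the wrist camera has in their place "mount" (4x4, takes a point from camera to tool coordinates, whose origin is the TCP and whose axes are the flange's). Camera axes: x right, y down, z forward; pixel columns grow to the right and rows downward; lengths in m; the calibration is good to about 2 mm. A picture is of the moment at which its call begins: read the wrist's pose just before it. There is no depth.
- close_job(): hands the job in; it is judged then, once.
The state is a dict: "time_s": time; "joints": joint angles; "qd": joint speeds; "joint_torque": joint torques, N m; "tcp_pos": TCP position; "eef_rot": TCP orientation; "contact_force": force on the tool from outside, world axes, zero at the start; "moment": the same for the moment, N m; "gripper_width": finger opening in m; "gripper_force": force on a finger pad.
Only numpy, scipy, OpenCV 4.12 (cv2) and the standard library are available. Lean on these libraries where they do the work, as an engineer would, in place of code of your own. Each camera call takes 0.05 s, during which the arm holds its last target. There are 200 camera calls.

## Working session

There is one attempt and no reset: what is moved stays moved. The work goes in short steps, Python scripts to look and compute and a tool call to move; the robot and the scene stay as the last step left them, time stands still between calls to the robot, and variables do not carry over. Pictures are saved under pics/ and viewed, at most 10 in all, crops included, and the job is handed in when it is done.

Besides the shell and the picture viewer there is one more tool, called after "Emit:" as name(argument=value, ...), one argument or row to a line, values as JSON. arm_command: Moves the arm, as the interface text tells. Shifts and turns lie within -1 to 1; 1 stands for 0.5 m of shift or 90 degrees of turn. Its arguments: {"type":"object","properties":{"travel":{"type":"array"},"delta_rot":{"type":"array"},"grip":{"type":"number"},"newtons":{"type":"number"}},"required":["travel","delta_rot"]}

```bash
mkdir -p pics
cat > cap.py <<'E'
import sys,pickle,cv2
from plant import r,viewer
s=r.get_state(); print({k:s[k] for k in('time_s','tcp_pos','eef_rot','gripper_width','contact_force')})
for a in sys.argv[1:]:
    cam,name=a.split(':'); s=r.get_state(); c=viewer.capture(cam); c['state']=s
    pickle.dump(c,open(f'pics/{name}.pkl','wb')); cv2.imwrite(f'pics/{name}.png',c['img'][:,:,::-1])
    print(cam,{k:(v.tolist() if hasattr(v,'tolist') else v) for k,v in c.items() if k not in('img','state')})
E
python3 cap.py side:s0 top:t0 wrist:w0
```

```text
{'time_s': 0.0, 'tcp_pos': array([0.20503155, 0.64261248, 0.24461409]), 'eef_rot': array([ 1.79903785e+02, -9.09781196e-03, -1.77011729e+01]), 'gripper_width': 0.08754609064375511, 'contact_force': array([-0.28027761,  0.01596804, -1.05098317])}
side {'camera_matrix': [[443.4664086160544, 0.0, 318.9642758130695], [0.0, 443.4664086160544, 238.32627450502065], [0.0, 0.0, 1.0]], 'distortion': [-0.08725228304772077, 0.0, 0.0, 0.0, 0.0], 'R': [[-0.9995099510975067, -0.027248324887759762, 0.015407350449403395], [-0.030416323629437237, 0.7291168071462235, -0.6837130456512923], [0.007396277031654208, -0.6838466277811917, -0.7295882981232384]], 't': [0.50530840070988, 0.1143514629564189, 1.0517423189007584]}
top {'camera_matrix': [[527.5938170989798, 0.0, 326.965261797738], [0.0, 527.5938170989798, 242.90040047547066], [0.0, 0.0, 1.0]], 'distortion': [0.010023326118456265, 0.0, 0.0, 0.0, 0.0], 'R': [[0.008486869903671708, -0.9999635244699553, -0.000960608590254782], [-0.9978414451931562, -0.008406293692917517, -0.0651289834189219], [0.06511853264679678, 0.0015112762731995725, -0.9978763915184856]], 't': [-0.014540980670554442, 0.5265162711904924, 1.4732529911649697]}
wrist {'camera_matrix': [[343.75514153971847, 0.0, 326.5288149372873], [0.0, 343.75514153971847, 240.10793333466384], [0.0, 0.0, 1.0]], 'distortion': [0.016021188571444744, 0.0, 0.0, 0.0, 0.0], 'mount': [[-0.0005248829744372462, -0.9534341940073664, -0.3016006667688031, 0.08280451300327678], [0.9999994189745962, -0.00021646392274042394, -0.001056027386044416, 0.00013414095953112604], [0.0009415669562329984, -0.30160104582194935, 0.9534337536561065, -0.1408053468249238], [0.0, 0.0, 0.0, 1.0]]}
```

View pics/t0.png

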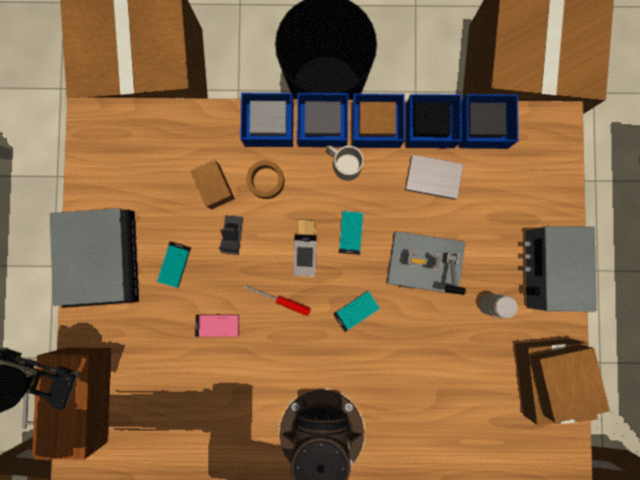

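View pics/s0.png

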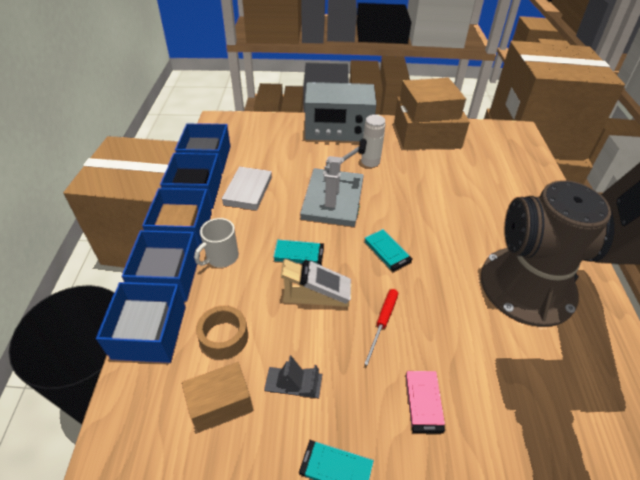

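The top view shows the module on the wedge at about (305,255), the easel at (231,235), and the tester at (427,262) with its lever bar at (455,290). The cap end is up in the image (+x). The side view agrees.

```bash
cat > geo.py <<'E'
import pickle,cv2,numpy as np
from scipy.spatial.transform import Rotation as Rot
def load(n):
    c=pickle.load(open(f'pics/{n}.pkl','rb'))
    if 'mount' in c:
        s=c['state'];T=np.eye(4);T[:3,:3]=Rot.from_euler('xyz',s['eef_rot'],degrees=True).as_matrix();T[:3,3]=s['tcp_pos']
        W=np.linalg.inv(T@np.array(c['mount']));c['R'],c['t']=W[:3,:3],W[:3,3]
    return {**c,**{k:np.array(c[k],float) for k in('R','t','camera_matrix','distortion')}}
def ray(c,uv,z):
    p=cv2.undistortPoints(np.array([[uv]],float),c['camera_matrix'],c['distortion'])[0,0]
    d=c['R'].T@np.array([*p,1]);o=-c['R'].T@c['t'];return o+d*(z-o[2])/d[2]
def proj(c,X):
    return cv2.projectPoints(np.array(X,float).reshape(-1,3),cv2.Rodrigues(c['R'])[0],c['t'],c['camera_matrix'],c['distortion'])[0][:,0]
E
python3 - <<'E'
from geo import *
c=load('t0')
for n,uv,z in[('mod',(305,255),.08),('easel',(231,235),.04),('tester',(427,262),.025),('bar',(455,290),.147)]:print(n,ray(c,uv,z).round(3))
i=c['img'][:,:,::-1]
a=cv2.resize(i[190:310,200:330],(780,720)[:2],interpolation=cv2.INTER_CUBIC)
E
```

```text
mod [0.489 0.049 0.08 ]
easel [0.545 0.257 0.04 ]
tester [ 0.475 -0.291  0.025]
bar [ 0.4   -0.339  0.147]
```

Emit:
arm_command(
  travel=[
    [0.126, -0.196, 0.04],
    [0.252, -0.392, 0.08],
    [0.378, -0.588, 0.11],
    [0.5, -0.784, 0.11],
    [0.56, -0.88, 0.11],
    [0.6, -0.95, 0.11],
    [0.63, -0.98, 0.11],
    [0.63, -0.98, 0.11],
    [0.63, -0.98, 0.11],
    [0.63, -0.98, 0.11],
    [0.63, -0.98, 0.11],
    [0.63, -0.98, 0.11],
  ],
  delta_rot=[
    [0, 0, 0.05],
    [0, 0, 0.1],
    [0, 0, 0.15],
    [0, 0, 0.197],
    [0, 0, 0.197],
    [0, 0, 0.197],
    [0, 0, 0.197],
    [0, 0, 0.197],
    [0, 0, 0.197],
    [0, 0, 0.197],
    [0, 0, 0.197],
    [0, 0, 0.197],
  ],
)

```text
time_s: 1.65
tcp_pos: [0.5198, 0.1532, 0.3003]
eef_rot: [180.0, 0.0, 0.0]
contact_force: [-0.5, 0.4, -0.5]
gripper_width: 0.0879
gripper_force: 0.0
```

```bash
python3 cap.py wrist:w1 | head -1
```

```text
{'time_s': 1.65, 'tcp_pos': array([0.51983167, 0.15322807, 0.30031195]), 'eef_rot': array([1.79997735e+02, 2.58855606e-02, 2.11918388e-02]), 'gripper_width': 0.08787234563554078, 'contact_force': array([-0.5489176 ,  0.35294765, -0.54360629])}
```

Emit:
arm_command(
  travel=[
    [-0.01, -0.11, 0.01],
    [-0.02, -0.22, 0.02],
    [-0.04, -0.33, 0.03],
    [-0.05, -0.44, 0.04],
    [-0.06, -0.55, 0.05],
    [-0.07, -0.66, 0.06],
    [-0.08, -0.77, 0.06],
    [-0.08, -0.83, 0.06],
    [-0.08, -0.86, 0.06],
    [-0.08, -0.86, 0.06],
    [-0.08, -0.86, 0.06],
    [-0.08, -0.86, 0.06],
  ],
  delta_rot=[
    [0, 0, 0],
    [0, 0, 0],
    [0, 0, 0],
    [0, 0, 0],
    [0, 0, 0],
    [0, 0, 0],
    [0, 0, 0],
    [0, 0, 0],
    [0, 0, 0],
    [0, 0, 0],
    [0, 0, 0],
    [0, 0, 0],
  ],
)

```text
time_s: 3.2
tcp_pos: [0.4804, -0.2759, 0.3308]
eef_rot: [-180.0, -0.0, 0.1]
contact_force: [-0.1, 0.9, -0.2]
gripper_width: 0.0876
gripper_force: 0.0
```

```bash
python3 cap.py wrist:w2 | head -1
```

```text
{'time_s': 3.2, 'tcp_pos': array([ 0.48039901, -0.27594335,  0.33075745]), 'eef_rot': array([-1.79997652e+02, -2.14414158e-02,  1.21732608e-01]), 'gripper_width': 0.08761291431192335, 'contact_force': array([-0.09148344,  0.91621769, -0.15776856])}
```

View pics/w1.png

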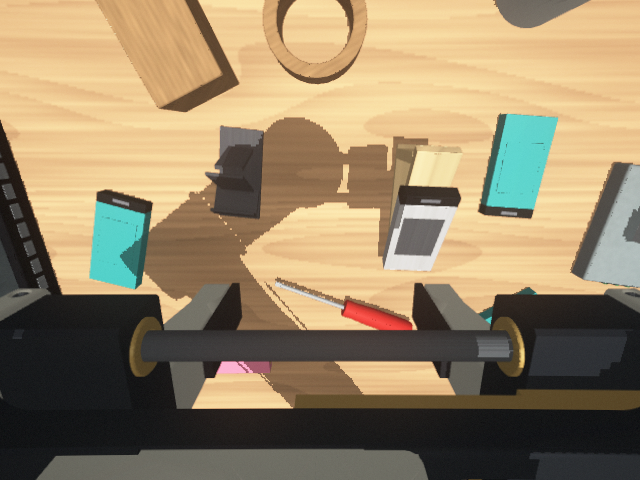

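View pics/w2.png

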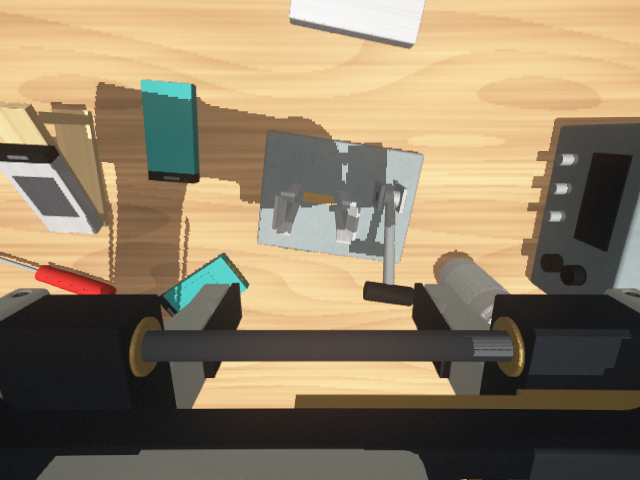

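w1 shows the module top face (cap corners about (400,187) and (460,188), lower edge (385,268)–(433,271)) and the easel at (240,170). w2 shows the tester base corners at about (268,130), (423,154), (403,262), (258,243), and the lever bar at (388,293). I'll enlarge both for precise picks.

Run:
```python
import cv2
a=cv2.imread('pics/w1.png');b=cv2.imread('pics/w2.png')
def crop(i,x,y,w,h,k):
    o=cv2.resize(i[y:y+h,x:x+w],None,fx=k,fy=k,interpolation=cv2.INTER_CUBIC)
    for X in range((x+9)//10*10,x+w,10):
        cv2.line(o,((X-x)*k,0),((X-x)*k,4 if X%50 else 14),(0,0,255),1)
        if X%50==0: cv2.putText(o,str(X),((X-x)*k+2,14),0,.4,(0,0,255),1)
    for Y in range((y+9)//10*10,y+h,10):
        cv2.line(o,(0,(Y-y)*k),(4 if Y%50 else 14,(Y-y)*k),(0,0,255),1)
        if Y%50==0: cv2.putText(o,str(Y),(16,(Y-y)*k+4),0,.4,(0,0,255),1)
    return o
import numpy as np
cv2.imwrite('pics/c1.png',np.hstack([crop(a,190,120,90,118,5)[:590],crop(a,380,130,84,150,4)[:590] if 0 else cv2.copyMakeBorder(crop(a,380,132,84,147,4),0,2,0,0,cv2.BORDER_CONSTANT)[:590]]))
cv2.imwrite('pics/c2.png',crop(b,250,122,180,190,3))
```

```text
(no output)
```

View pics/c1.png

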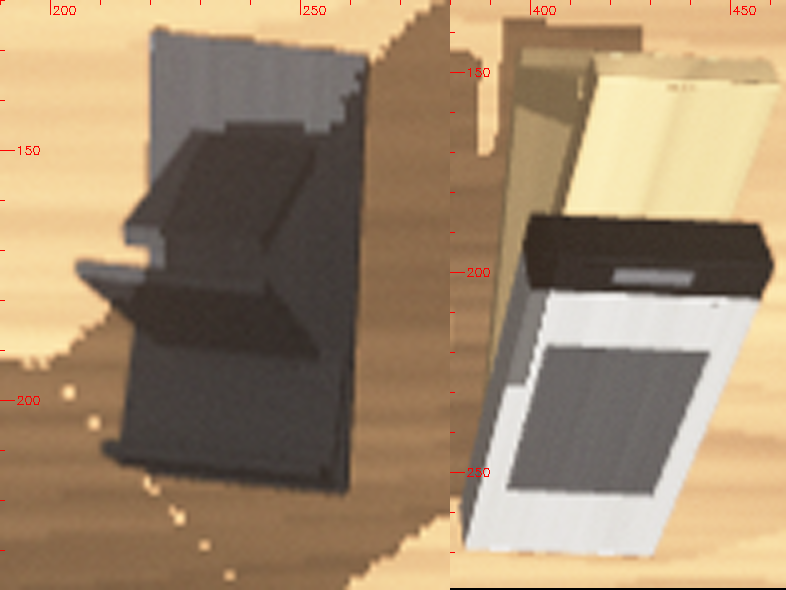

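View pics/c2.png

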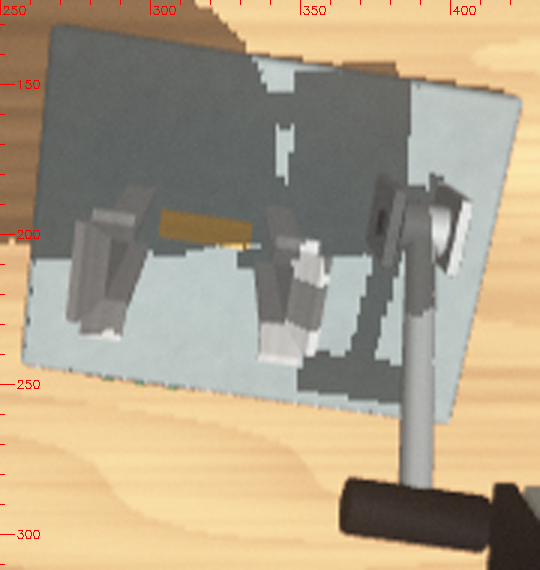

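c1 gives the module face corners at (384.5,269), (430.5,271), (405,205), (456.8,206.5), plus the easel foot and board edges. c2 gives the tester base corners, the brass floor strip at (318.7,198.3) and the bar's left end at (364,290). Now I'll fit poses.

```bash
cat > fit.py <<'E'
from geo import *
from scipy.optimize import least_squares as LS
w1,w2,t0,s0=load('w1'),load('w2'),load('t0'),load('s0')
Rz=lambda a:Rot.from_euler('z',a).as_matrix()
# module
P=np.array([[-9,30,0],[-9,-30,0],[-9,30,108],[-9,-30,108],[-9,-30,120],[9,-30,120],[9,30,120]])/1000
U=np.array([[384.5,269],[430.5,271],[405,205],[456.8,206.5],[460.8,197.5],[457.5,188],[400.8,185.5]])
def modpose(q):
    # wedge pose (x,y,yaw), module x axis = down into board, z up slope
    zl=np.array([np.cos(q[4]),0,np.sin(q[4])]);xl=np.array([np.sin(q[4]),0,-np.cos(q[4])])
    M=np.c_[xl,np.cross(zl,xl),zl];return Rz(q[3])@M,q[:3]
def rm(q):
    R,o=modpose(q);return np.r_[(proj(w1,P@R.T+o)-U).ravel(),(q[4]-np.radians(30))*100,(q[2]-.03)*300]
m=LS(rm,[.45,.05,.03,0,.52]);print('module',m.x.round(4),'yaw',np.degrees(m.x[3]),'tilt',np.degrees(m.x[4]));print(m.fun.reshape(-1,2).round(1).tolist())
# easel: x,y,yaw, foot back x, foot top z
Ue=np.array([[221,190],[254,191],[206,172.5],[221,126],[263.5,131.5],[259,218.5]])
def re(q):
    L=np.array([[-.0067,.02,.0166],[-.0067,-.02,.0166],[.0177,.02,.077],[q[3],.026,q[4]],[q[3],-.026,q[4]],[q[5],-.026,q[4]]])
    return np.r_[(proj(w1,L@Rz(q[2]).T+[q[0],q[1],0])-Ue).ravel(),(q[4]-.014)*100]
e=LS(re,[.545,.257,0,.05,.014,-.04]);print('easel',e.x.round(4),np.degrees(e.x[2]));print(e.fun[:-1].reshape(-1,2).round(1).tolist())
# tester: x,y,yaw, base centre offset
Ut=np.array([[267.3,131],[423.7,154.3],[399.3,262.7],[257.3,242.7],[318.7,198.3],[364,290]])
def rt(q):
    a,b=q[3],q[4]
    L=np.array([[a+.075,b+.1,.025],[a+.075,b-.1,.025],[a-.075,b-.1,.025],[a-.075,b+.1,.025],[0,0,.027],[-.065,-.06,.147]])
    return (proj(w2,L@Rz(q[2]).T+[q[0],q[1],0])-Ut).ravel()
t=LS(rt,[.48,-.27,0,0,0]);print('tester',t.x.round(4),np.degrees(t.x[2]));print(t.fun.reshape(-1,2).round(1).tolist())
print('can base',ray(t0,(503,306),.15))
E
python3 fit.py
cat > ov.py <<'E'
from fit import *
def box(x0,x1,y0,y1,z0,z1):
    V=np.array([[x,y,z] for x in(x0,x1) for y in(y0,y1) for z in(z0,z1)])/1000
    return [(V[i],V[j]) for i in range(8) for j in range(i) if bin(i^j).count('1')==1]
def draw(c,img,segs,R,o,col,k=1,off=(0,0)):
    for a,b in segs:
        p=(proj(c,np.array([a,b])@R.T+o)-off)*k
        cv2.line(img,*[tuple(int(v) for v in q) for q in p],col,1,cv2.LINE_AA)
Rm,om=modpose(m.x)
tm=(Rz(t.x[2]),[t.x[0],t.x[1],0]);em=(Rz(e.x[2]),[e.x[0],e.x[1],0])
Te=np.array([[np.cos(np.radians(22)),0,np.sin(np.radians(22))],[0,1,0],[-np.sin(np.radians(22)),0,np.cos(np.radians(22))]])
def panel(c,x,y,w,h,k):
    i=cv2.resize(c['img'][y:y+h,x:x+w,::-1],None,fx=k,fy=k,interpolation=cv2.INTER_CUBIC);f=((x,y))
    draw(c,i,box(-9,9,-30,30,0,120),Rm,om,(0,255,0),k,f)
    draw(c,i,box(-10.5,10.5,-31.5,31.5,25,125),*tm,(0,0,255),k,f)
    draw(c,i,box(-18.5,18.5,-39.5,39.5,136,136),*tm,(0,255,255),k,f)
    draw(c,i,box(-75,-55,-110,-60,147,147),*tm,(255,0,0),k,f)
    draw(c,i,box(-9,9,-30,30,0,120),em[0]@Te,em[0]@np.array([-.015,0,.02])+em[1],(255,0,255),k,f)
    return i
if __name__=='__main__':
    a=panel(w2,250,122,180,190,3)[:570];b=panel(s0,260,135,115,275,2)[:550]
    b=cv2.copyMakeBorder(b,0,570-550,0,0,cv2.BORDER_CONSTANT);cv2.imwrite('pics/o1.png',np.hstack([a,b]))
E
python3 ov.py >/dev/null
```

```text
module [ 0.4381  0.049   0.0248 -0.0447  0.5141] yaw -2.5607668197500617 tilt 29.45770953211358
[[-0.0, -0.3], [0.8, -0.3], [-3.9, -0.2], [1.4, 0.8], [1.1, 1.0], [0.3, -0.5], [0.4, -0.5], [-0.9, -1.6]]
easel [ 0.5402  0.262  -0.1157  0.0655  0.0064 -0.043 ] -6.631557124640025
[[0.7, -2.1], [0.2, 0.6], [-0.6, 1.2], [-0.5, 0.1], [0.4, -0.1], [-0.0, -0.0]]
tester [ 4.796e-01 -2.651e-01 -1.440e-01  3.000e-04 -2.490e-02] -8.250739792103307
[[-0.8, -1.3], [1.1, -0.4], [0.6, 1.1], [-0.9, 1.2], [-0.3, 0.3], [0.3, -0.2]]
can base [ 0.36057406 -0.46029765  0.15      ]
```

View pics/o1.png

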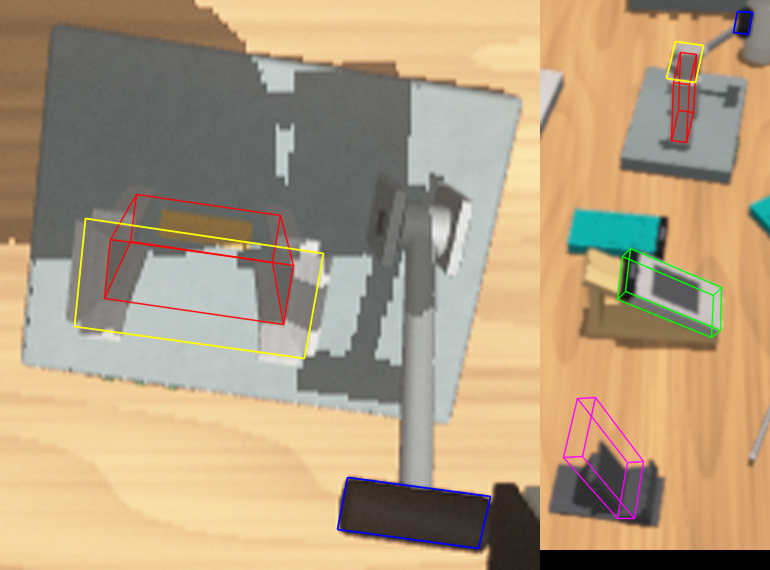

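The overlay fits the tester slot and lever bar to about 1 mm. The easel looks plausible and the module is a few mm off because of one bad pick. I'll refit, then plan the grasp.

```bash
python3 - <<'E'
s=open('fit.py').read()
s=s.replace("return np.r_[(proj(w1,P@R.T+o)-U).ravel(),(q[4]-np.radians(30))*100,(q[2]-.03)*300]","return np.r_[np.delete(proj(w1,P@R.T+o)-U,2,0).ravel(),(q[4]-np.radians(30))*200,(q[2]-.03)*800]")
s=s.replace("[-.0067,.02,.0166],[-.0067,-.02,.0166]","[-.0067-.404*(.0166-q[4]),.02,q[4]],[-.0067-.404*(.0166-q[4]),-.02,q[4]]")
open('fit.py','w').write(s)
E
cat >> fit.py <<'E'
R_,o_=modpose(m.x);print('grasp pt z=75',(o_+R_[:,2]*.072).round(4),'dir',R_[:,2].round(3))
eR=Rz(e.x[2]);eo=np.array([e.x[0],e.x[1],0]);print('easel seat',eo+eR@[-.015,0,.02])
E
python3 fit.py
```

```text
module [ 0.4396  0.0508  0.0294 -0.0353  0.5227] yaw -2.0240459375368673 tilt 29.949816025875712
[[-0.8, 0.2], [0.6, -0.2], [0.9, 0.7], [0.6, 0.8], [-0.3, -1.0], [-1.1, -0.5], [-0.2, -0.4]]
easel [ 0.5408  0.2619 -0.1259  0.0649  0.0116 -0.042 ] -7.211709594272031
[[1.8, -1.8], [0.9, 1.3], [-0.5, 0.5], [-1.3, -0.2], [0.2, 0.2], [-1.1, -0.1]]
tester [ 4.796e-01 -2.651e-01 -1.440e-01  3.000e-04 -2.490e-02] -8.250739792103307
[[-0.8, -1.3], [1.1, -0.4], [0.6, 1.1], [-0.9, 1.2], [-0.3, 0.3], [0.3, -0.2]]
can base [ 0.36057406 -0.46029765  0.15      ]
grasp pt z=75 [0.502  0.0486 0.0654] dir [ 0.866 -0.031  0.499]
easel seat [0.52589829 0.26382345 0.02      ]
```

Emit:
arm_command(
  travel=[
    [0.005, 0.11, -0.03],
    [0.01, 0.22, -0.06],
    [0.016, 0.33, -0.1],
    [0.022, 0.44, -0.14],
    [0.028, 0.55, -0.18],
    [0.033, 0.63, -0.22],
    [0.033, 0.65, -0.27],
    [0.033, 0.65, -0.32],
    [0.033, 0.65, -0.38],
    [0.033, 0.65, -0.43],
    [0.033, 0.65, -0.48],
    [0.033, 0.65, -0.52],
    [0.033, 0.65, -0.537],
    [0.033, 0.65, -0.537],
    [0.033, 0.65, -0.537],
  ],
  delta_rot=[
    [0, 0, -0.01],
    [0, 0, -0.023],
    [0, 0, -0.023],
    [0, 0, -0.023],
    [0, 0, -0.023],
    [0, 0, -0.023],
    [0, 0, -0.023],
    [0, 0, -0.023],
    [0, 0, -0.023],
    [0, 0, -0.023],
    [0, 0, -0.023],
    [0, 0, -0.023],
    [0, 0, -0.023],
    [0, 0, -0.023],
    [0, 0, -0.023],
  ],
  grip=1,
)

```text
time_s: 5.12
tcp_pos: [0.4972, 0.0484, 0.0629]
eef_rot: [-180.0, -0.1, -2.0]
contact_force: [0.1, -0.5, 0.4]
gripper_width: 0.0877
gripper_force: 0.0
```

Emit:
arm_command(
  travel=[
    [0, 0, 0],
    [0, 0, 0],
    [0, 0, 0],
    [0, 0, 0],
    [0, 0, 0],
    [0, 0, 0],
    [0, 0, 0],
    [0, 0, 0],
  ],
  delta_rot=[
    [0, 0, 0],
    [0, 0, 0],
    [0, 0, 0],
    [0, 0, 0],
    [0, 0, 0],
    [0, 0, 0],
    [0, 0, 0],
    [0, 0, 0],
  ],
  grip=0.55,
  newtons=35,
)

```text
time_s: 6.12
tcp_pos: [0.4971, 0.0486, 0.0624]
eef_rot: [-180.0, -0.1, -2.0]
contact_force: [-2.0, 4.8, 5.3]
gripper_width: 0.0598
gripper_force: 35.0
```

```bash
cat > plan1.py <<'E'
from fit import *
from plant import r
s=r.get_state();p=s['tcp_pos'];Rt=Rot.from_euler('xyz',s['eef_rot'],degrees=True).as_matrix()
Rm,om=modpose(m.x);Rm=Rz(np.radians(-2))@Rz(m.x[3]).T@Rm
d=(p-om)@Rm[:,2];print('d',d,(p-om)-Rm[:,2]*d)
a=np.radians(22);zl=np.array([np.sin(a),0,np.cos(a)]);xl=np.array([np.cos(a),0,-np.sin(a)])
Rg=eR@np.c_[xl,[0,1,0],zl]
# module x axis on wedge = into board -> on easel +x into board
rv=Rot.from_matrix(Rg@Rm.T).as_rotvec(degrees=True);print('rot/90',rv/90)
seat=eo+eR@[-.015,0,.02]-Rg[:,0]*.003
for h in(.08,.05,.02,.005,0,-.004):print(h,((seat+Rg[:,2]*(d+h)-p)/.5).round(3), (seat+Rg[:,2]*(d+h)).round(3))
print('tool z after',(Rg@Rm.T@Rt)[:,2])
E
python3 plan1.py | tail -10
```

```text
easel seat [0.52589829 0.26382345 0.02      ]
d 0.06633024412512957 [ 5.60556270e-05 -1.98973571e-04 -1.09280479e-04]
rot/90 [-0.03396091 -0.4215555  -0.05576324]
0.08 [0.161 0.417 0.189] [0.578 0.257 0.157]
0.05 [0.139 0.42  0.133] [0.566 0.259 0.129]
0.02 [0.116 0.423 0.077] [0.555 0.26  0.101]
0.005 [0.105 0.424 0.05 ] [0.55  0.261 0.087]
0 [0.101 0.425 0.04 ] [0.548 0.261 0.083]
-0.004 [0.098 0.425 0.033] [0.546 0.261 0.079]
tool z after [ 0.61238285 -0.0766659  -0.78683517]
```

Emit:
arm_command(
  travel=[
    [0, 0, 0.05],
    [0, 0, 0.14],
    [0, 0, 0.24],
    [0.02, 0.05, 0.3],
    [0.05, 0.13, 0.3],
    [0.08, 0.21, 0.3],
    [0.11, 0.29, 0.3],
    [0.14, 0.37, 0.3],
    [0.161, 0.417, 0.28],
    [0.161, 0.417, 0.24],
    [0.161, 0.417, 0.2],
    [0.161, 0.417, 0.189],
    [0.161, 0.417, 0.189],
    [0.161, 0.417, 0.189],
  ],
  delta_rot=[
    [0, 0, 0],
    [0, 0, 0],
    [0, 0, 0],
    [-0.003, -0.04, -0.006],
    [-0.008, -0.1, -0.014],
    [-0.014, -0.17, -0.023],
    [-0.02, -0.25, -0.033],
    [-0.026, -0.33, -0.043],
    [-0.034, -0.4, -0.054],
    [-0.034, -0.4216, -0.056],
    [-0.034, -0.4216, -0.056],
    [-0.034, -0.4216, -0.056],
    [-0.034, -0.4216, -0.056],
    [-0.034, -0.4216, -0.056],
  ],
)

```text
time_s: 7.88
tcp_pos: [0.5756, 0.2621, 0.1685]
eef_rot: [179.1, -37.1, -7.2]
contact_force: [-0.7, 0.6, -4.8]
gripper_width: 0.0597
gripper_force: 34.9
```

```bash
python3 cap.py side:s1 top:t1| head -1
python3 - <<'E'
from ov import *
s1=load('s1');t1=load('t1')
def f(c,x,y,w,h,k):
    i=cv2.resize(c['img'][y:y+h,x:x+w,::-1],None,fx=k,fy=k,interpolation=cv2.INTER_CUBIC)
    Rg=em[0]@Te
    draw(c,i,box(-9,9,-30,30,0,120),Rg,em[0]@np.array([-.015,0,.02])+em[1]+Rg[:,2]*.08-Rg[:,0]*.003,(0,255,0),k,(x,y))
    draw(c,i,box(-9,9,-30,30,0,120),Rg,em[0]@np.array([-.015,0,.02])+em[1],(255,0,255),k,(x,y))
    return i
cv2.imwrite('pics/o2.png',np.hstack([f(s1,240,270,110,150,4)[:600],f(t1,190,180,75,150,4)]))
E
```

```text
{'time_s': 7.875, 'tcp_pos': array([0.57555382, 0.26210279, 0.16849764]), 'eef_rot': array([179.06539889, -37.10872403,  -7.16339368]), 'gripper_width': 0.059749571242222646, 'contact_force': array([-0.71570776,  0.61723949, -4.8253915 ])}
module [ 0.4396  0.0508  0.0294 -0.0353  0.5227] yaw -2.0240459375368673 tilt 29.949816025875712
[[-0.8, 0.2], [0.6, -0.2], [0.9, 0.7], [0.6, 0.8], [-0.3, -1.0], [-1.1, -0.5], [-0.2, -0.4]]
easel [ 0.5408  0.2619 -0.1259  0.0649  0.0116 -0.042 ] -7.211709594272031
[[1.8, -1.8], [0.9, 1.3], [-0.5, 0.5], [-1.3, -0.2], [0.2, 0.2], [-1.1, -0.1]]
tester [ 4.796e-01 -2.651e-01 -1.440e-01  3.000e-04 -2.490e-02] -8.250739792103307
[[-0.8, -1.3], [1.1, -0.4], [0.6, 1.1], [-0.9, 1.2], [-0.3, 0.3], [0.3, -0.2]]
can base [ 0.36057406 -0.46029765  0.15      ]
grasp pt z=75 [0.502  0.0486 0.0654] dir [ 0.866 -0.031  0.499]
easel seat [0.52589829 0.26382345 0.02      ]
```

View pics/o2.png

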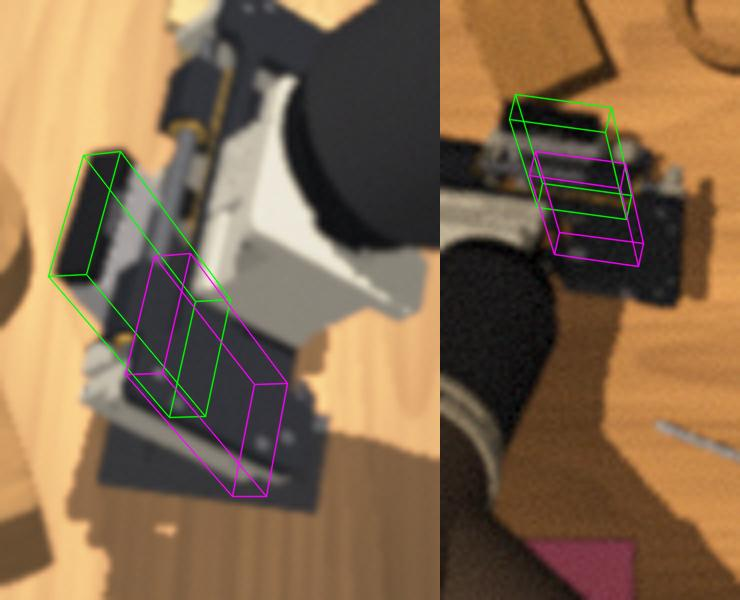

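The module is held squarely and tilted as planned, with its cap at about (85,210) in the left panel. The arm is still settling, so I'll hold, then slide it in along its axis.

Emit:
arm_command(
  travel=[
    [0, 0, 0],
    [0, 0, 0],
    [-0.011, 0.002, -0.028],
    [-0.022, 0.003, -0.056],
    [-0.034, 0.005, -0.084],
    [-0.045, 0.006, -0.111],
    [-0.051, 0.006, -0.128],
    [-0.051, 0.006, -0.128],
    [-0.051, 0.006, -0.128],
    [-0.051, 0.006, -0.128],
  ],
  delta_rot=[
    [0, 0, 0],
    [0, 0, 0],
    [0, 0, 0],
    [0, 0, 0],
    [0, 0, 0],
    [0, 0, 0],
    [0, 0, 0],
    [0, 0, 0],
    [0, 0, 0],
    [0, 0, 0],
  ],
)

```text
time_s: 9.22
tcp_pos: [0.5468, 0.2764, 0.1276]
eef_rot: [177.3, -35.5, -7.4]
contact_force: [-0.9, 0.1, -5.6]
gripper_width: 0.0598
gripper_force: 34.9
```

```bash
python3 -c "
from plant import r
s=r.get_state();print(s['joints'],s['qd'],s['joint_torque'])"
```

```text
[ 40.80509501  12.17677728 -57.30062355  95.45247445 -27.74157672
 -49.38475582] [-0.0017335  -0.0772182  -0.05697651  0.03515912  0.01267768  0.06172531] [ 6.57870504e-02 -3.89955676e+01  2.11559790e+01  5.45739625e-01
 -2.33637773e+00 -2.26266368e-02]
```

```bash
cat > kin.py <<'E'
import pickle,numpy as np,json
from scipy.spatial.transform import Rotation as Rot
from scipy.optimize import least_squares as LS
from plant import r
def E(a,d):return Rot.from_euler(a,d,degrees=True).as_matrix()
def fk(j,q,s4,s6):
    h,a1,L2,L3,a3,d6,o1,lat,o2,o3,o4,o5,o6=q[:13]
    A=E('z',j[0]+o1);B=A@E('y',j[1]+o2);C=B@E('y',-(j[2]+o3));D=C@E('x',s4*(j[3]+o4));F=D@E('y',-(j[4]+o5))
    p=np.array([0,0,h])+A@[a1,lat,0]+B@[0,0,L2]+C@[L3,0,a3]+F@[d6,0,0]
    return p,F@E('x',s6*(j[5]+o6))@np.array([[0,0,1],[0,-1,0],[1,0,0.]])
S=[pickle.load(open(f'pics/{n}.pkl','rb'))['state'] for n in('s0','w1','w2','s1')]+[r.get_state()]
try:S+=json.load(open('extra.json'))
except Exception:pass
def res(q,s4,s6):
    o=[]
    for s in S:
        p,R=fk(s['joints'],q,s4,s6);Rm=Rot.from_euler('xyz',s['eef_rot'],degrees=True).as_matrix()
        o+=[(p-s['tcp_pos'])*1000,Rot.from_matrix(R.T@Rm).as_rotvec(degrees=True)*5]
    pr=np.r_[(q[:6]-[.35,.05,.35,.4,.02,.3])*2,q[6]*.003,q[7]*3,q[8:12]*.3,q[12]*.003]
    return np.r_[np.concatenate(o),pr]
best=None
for s4 in(1,-1):
  for s6 in(1,-1):
    for o1 in(0,-16):
      for o6 in(0,90,180,-90):
        f=LS(res,[.35,.05,.35,.4,.02,.3,o1,0,0,0,0,0,o6],args=(s4,s6))
        if best is None or f.cost<best[0].cost:best=(f,s4,s6)
f,s4,s6=best;Q=f.x
lo=np.array([-176.03,-82.01,-58.28,-173.87,-174.79,-173.66]);hi=np.array([176.03,121.73,71.71,95.51,-.11,173.66])
def ik(p,R,j0):
    b=None
    for j in [j0]+[np.r_[j0[:3],a,j0[4],b_] for a in(0,) for b_ in(-100,0,100)]:
        g=LS(lambda x:np.r_[(fk(x,Q,s4,s6)[0]-p)*1000,Rot.from_matrix(fk(x,Q,s4,s6)[1].T@R).as_rotvec(degrees=True)*3],np.clip(j,lo+.5,hi-.5),bounds=(lo,hi))
        if b is None or g.cost<b.cost-1e-3:b=g
    return b.x,np.sqrt(b.cost)
if __name__=='__main__':
    print('cost',f.cost,s4,s6,Q.round(3));print(np.abs(f.fun).max())
    from fit import eR,eo,modpose,m,t,Rz
    a=np.radians(22);Te=np.array([[np.cos(a),0,np.sin(a)],[0,1,0],[-np.sin(a),0,np.cos(a)]]);Rg=eR@Te
    seat=eo+eR@[-.015,0,.02];Rw,ow=modpose(m.x);Rd=np.diag([1,-1,-1.])
    Rw=np.array(Rw)
    for T in(0,-10,-15,-20,-25):
        Rt=Rz(m.x[3])@E('y',-T)@Rd   # T>0: tool z forward
        print(T,'wedge',[np.round(v,1) for v in ik(ow+Rw[:,2]*.072,Rt,S[1]['joints'])],'easel',[np.round(v,1) for v in ik(seat+Rg[:,2]*.072,Rg@Rw.T@Rt,S[1]['joints'])])
    for yw in(90,-90):
        Rt=Rg@Rd@E('z',yw);print('regrasp',yw,[np.round(v,1) for v in ik(seat+Rg[:,2]*.104,Rt,S[1]['joints'])])
        Rt=Rz(t.x[2])@Rd@E('z',yw);print('tester',yw,[np.round(v,1) for v in ik(np.array([t.x[0],t.x[1],.13]),Rt,S[1]['joints'])])
E
python3 kin.py | grep -v '^\[\['
```

```text
cost 1238.3216046338837 -1 -1 [-4.1700e-01  2.2600e-01  5.2100e-01  5.0000e-02  1.7800e-01 -9.2000e-02
  2.3300e-01 -1.9100e-01  1.5619e+01  1.5646e+01 -1.8700e-01 -1.1600e-01
 -9.0111e+01]
26.92969983190893
module [ 0.4396  0.0508  0.0294 -0.0353  0.5227] yaw -2.0240459375368673 tilt 29.949816025875712
easel [ 0.5408  0.2619 -0.1259  0.0649  0.0116 -0.042 ] -7.211709594272031
tester [ 4.796e-01 -2.651e-01 -1.440e-01  3.000e-04 -2.490e-02] -8.250739792103307
can base [ 0.36057406 -0.46029765  0.15      ]
grasp pt z=75 [0.502  0.0486 0.0654] dir [ 0.866 -0.031  0.499]
easel seat [0.52589829 0.26382345 0.02      ]
0 wedge [array([ 22.9,   6.1, -58.3,  63. ,  -7.5,   3.6]), np.float64(115.6)] easel [array([ 38.3,  12.1, -58.3,  95.5, -30.8, -47.8]), np.float64(38.6)]
-10 wedge [array([ 23.7,   4.8, -58.3,   5.5, -15. ,  58.9]), np.float64(124.0)] easel [array([ 38.8,  12.7, -58.3,  95.5, -23.9, -48. ]), np.float64(40.1)]
-15 wedge [array([ 24.3,   3.7, -58.3,  -5.8, -22.3,  68.4]), np.float64(127.6)] easel [array([ 39.2,  12.9, -58.3,  95.5, -20.3, -48.4]), np.float64(42.6)]
-20 wedge [array([ 25.1,   2.2, -58.3, -13.2, -31.9,  73.4]), np.float64(130.6)] easel [array([ 39.5,  13.2, -58.3,  95.5, -16.7, -49. ]), np.float64(46.1)]
-25 wedge [array([ 26.3,  -0.1, -58.3, -19.1, -45.6,  75.4]), np.float64(132.6)] easel [array([ 39.9,  13.3, -58.3,  92.4, -13. , -46.8]), np.float64(50.2)]
regrasp 90 [array([ 43.8,   8.1, -58.3, -32.3, -35.5, -23.7]), np.float64(52.7)]
tester 90 [array([-11.1,   4.5, -58.3,  12.1, -16.9,  -8.3]), np.float64(65.0)]
regrasp -90 [array([ 43.8,   8.1, -58.3, -32.3, -35.5, 156.3]), np.float64(52.7)]
tester -90 [array([-11.1,   4.5, -58.3,  12.1, -16.9, 171.7]), np.float64(65.0)]
```

```bash
python3 - <<'E'
s=open('kin.py').read()
s=s.replace("A@[a1,lat,0]","A@[a1,0,0]").replace("F@[d6,0,0]","F@[d6,lat,0]")
s=s.replace("q[7]*3,q[8:12]*.3","q[7]*3,q[8:12]*3").replace("for o1 in(0,-16)","for o1 in(0,)")
s=s.replace("print(np.abs(f.fun).max())","print(f.fun.round(1).tolist());[print(np.round(s['joints'],1),np.round(s['tcp_pos'],3),np.round(s['eef_rot'],1)) for s in S]")
open('kin.py','w').write(s)
E
python3 kin.py
```

```text
cost 0.3951423296010424 -1 -1 [ 1.9900e-01  0.0000e+00  6.0200e-01  4.6400e-01  0.0000e+00  3.5900e-01
 -1.0000e-03 -1.9200e-01  0.0000e+00  0.0000e+00  0.0000e+00  0.0000e+00
 -8.9999e+01]
[0.0, -0.0, 0.0, -0.0, -0.0, -0.0, 0.0, 0.0, -0.0, 0.0, -0.0, -0.0, 0.0, 0.0, -0.0, 0.0, -0.0, -0.0, 0.0, -0.0, -0.0, 0.0, 0.0, 0.0, -0.0, 0.0, 0.0, 0.0, 0.0, 0.0, -0.3, -0.1, 0.5, 0.1, -0.0, 0.1, -0.0, -0.6, 0.0, 0.0, 0.0, 0.0, -0.3]
[ 88.8  20.6   0.6  -0.  -70.1 -16.5] [0.205 0.643 0.245] [179.9  -0.  -17.7]
[ 37.1   6.1 -11.1  -0.  -72.8  52.9] [0.52  0.153 0.3  ] [180.   0.   0.]
[ -9.6   6.5  -6.8  -0.  -76.7  99.7] [ 0.48  -0.276  0.331] [-1.8e+02 -0.0e+00  1.0e-01]
[ 37.    9.2 -55.6  95.5 -25.7 -44.1] [0.576 0.262 0.168] [179.1 -37.1  -7.2]
[ 40.8  12.2 -57.3  95.5 -27.7 -49.4] [0.547 0.276 0.128] [177.3 -35.5  -7.4]
module [ 0.4396  0.0508  0.0294 -0.0353  0.5227] yaw -2.0240459375368673 tilt 29.949816025875712
[[-0.8, 0.2], [0.6, -0.2], [0.9, 0.7], [0.6, 0.8], [-0.3, -1.0], [-1.1, -0.5], [-0.2, -0.4]]
easel [ 0.5408  0.2619 -0.1259  0.0649  0.0116 -0.042 ] -7.211709594272031
[[1.8, -1.8
[... 781 characters left out ...]
rray([ 41. ,  14.8, -53.5,  71.3, -18. , -26.3]), np.float64(0.0)]
-20 wedge [array([ 21.7,  26.9, -15.2,  -8.6, -66.5,  71. ]), np.float64(0.0)] easel [array([ 48.1,  16.3, -45.2,  40.5, -23.1,  -2.1]), np.float64(0.0)]
-25 wedge [array([ 20.6,  29.9, -11.3,  -9.8, -72.4,  72.3]), np.float64(0.0)] easel [array([ 48.9,  18. , -36.3,  21.9, -30.2,  15.4]), np.float64(0.0)]
regrasp 90 [array([ 33.7,  32.7,   5.4, -14.4, -79.9, -36.2]), np.float64(0.0)]
tester 90 [array([ -8.4,  14.7, -24.2,  -0. , -51. ,   0.2]), np.float64(0.0)]
regrasp -90 [array([ 33.7,  32.7,   5.4, -14.4, -79.9, 143.8]), np.float64(0.0)]
tester -90 [array([ -10.6,   15.2,  -22.2,   -3.4,  -52.5, -173.7]), np.float64(7.2)]
```

Emit:
arm_command(
  travel=[
    [0, 0, 0.08],
    [0, 0, 0.16],
    [0, 0, 0.22],
    [-0.02, -0.05, 0.24],
    [-0.03, -0.13, 0.24],
    [-0.05, -0.2, 0.24],
    [-0.07, -0.28, 0.24],
    [-0.09, -0.35, 0.22],
    [-0.11, -0.41, 0.2],
    [-0.11, -0.423, 0.18],
    [-0.11, -0.423, 0.18],
    [-0.11, -0.423, 0.18],
    [-0.11, -0.423, 0.18],
    [-0.11, -0.423, 0.18],
  ],
  delta_rot=[
    [0, 0, 0],
    [0.006, 0.08, 0.01],
    [0.014, 0.17, 0.022],
    [0.022, 0.27, 0.036],
    [0.03, 0.36, 0.048],
    [0.034, 0.4216, 0.056],
    [0.034, 0.4216, 0.056],
    [0.034, 0.4216, 0.056],
    [0.034, 0.4216, 0.056],
    [0.034, 0.4216, 0.056],
    [0.034, 0.4216, 0.056],
    [0.034, 0.4216, 0.056],
    [0.034, 0.4216, 0.056],
    [0.034, 0.4216, 0.056],
  ],
)

```text
time_s: 10.98
tcp_pos: [0.4917, 0.0655, 0.2174]
eef_rot: [177.2, 2.6, -2.1]
contact_force: [-0.1, 0.6, -4.4]
gripper_width: 0.0595
gripper_force: 34.9
```

```bash
python3 -c "
from plant import r
s=r.get_state();print(s['joints'],s['tcp_pos'],s['eef_rot'],s['gripper_force'])"
```

```text
[ 31.05151478   6.71905757 -22.12193414   1.01271426 -64.846428
  56.5006831 ] [0.49172459 0.06550884 0.2173527 ] [177.22075139   2.58685809  -2.05059802] 34.94837701320648
```

Emit:
arm_command(
  travel=[
    [0.011, -0.034, -0.03],
    [0.011, -0.034, -0.1],
    [0.011, -0.034, -0.17],
    [0.011, -0.034, -0.24],
    [0.011, -0.034, -0.28],
    [0.011, -0.034, -0.3],
    [0.011, -0.034, -0.307],
    [0.011, -0.034, -0.307],
    [0.011, -0.034, -0.307],
  ],
  delta_rot=[
    [0.03, -0.031, 0],
    [0.03, -0.031, 0],
    [0.03, -0.031, 0],
    [0.03, -0.031, 0],
    [0.03, -0.031, 0],
    [0.03, -0.031, 0],
    [0.03, -0.031, 0],
    [0.03, -0.031, 0],
    [0.03, -0.031, 0],
  ],
)

```text
time_s: 12.1
tcp_pos: [0.4977, 0.0482, 0.0645]
eef_rot: [-179.9, -0.2, -2.0]
contact_force: [-0.3, -0.2, -5.7]
gripper_width: 0.0596
gripper_force: 34.9
```

Emit:
arm_command(
  travel=[
    [0, 0, -0.002],
    [0, 0, -0.003],
    [0, 0, -0.004],
    [0, 0, -0.004],
    [0, 0, -0.004],
  ],
  delta_rot=[
    [0, 0, 0],
    [0, 0, 0],
    [0, 0, 0],
    [0, 0, 0],
    [0, 0, 0],
  ],
)

```text
time_s: 12.72
tcp_pos: [0.4973, 0.048, 0.0625]
eef_rot: [-180.0, -0.1, -2.0]
contact_force: [-3.4, 0.4, 6.1]
gripper_width: 0.06
gripper_force: 34.9
```

Emit:
arm_command(
  travel=[
    [0, 0, 0],
    [0, 0, 0],
    [0, 0, 0],
    [0, 0, 0],
    [0, 0, 0.08],
    [0, 0, 0.17],
    [0.04, 0, 0.2],
    [0.066, 0, 0.2],
    [0.066, 0, 0.2],
    [0.066, -0.001, 0.159],
    [0.066, -0.001, 0.159],
    [0.046, 0, 0.11],
    [0.026, 0, 0.06],
    [0.014, 0.001, 0.03],
    [0.0064, 0.001, 0.011],
    [0.0064, 0.001, 0.011],
    [0.0064, 0.001, 0.011],
    [0.0064, 0.001, 0.011],
  ],
  delta_rot=[
    [0, 0, 0],
    [0, 0, 0],
    [0, 0, 0],
    [0, 0, 0],
    [0, 0, 0],
    [0, 0, 0],
    [0.004, 0.1, 0],
    [0.0086, 0.2, 0],
    [0.0086, 0.2443, 0],
    [0.0086, 0.2443, 0],
    [0.0086, 0.2443, 0],
    [0.0086, 0.2443, 0],
    [0.0086, 0.2443, 0],
    [0.0086, 0.2443, 0],
    [0.0086, 0.2443, 0],
    [0.0086, 0.2443, 0],
    [0.0086, 0.2443, 0],
    [0.0086, 0.2443, 0],
  ],
  grip=1,
)

```text
time_s: 14.98
tcp_pos: [0.5009, 0.0485, 0.0677]
eef_rot: [-180.0, 21.8, -2.0]
contact_force: [-0.4, -0.1, 0.1]
gripper_width: 0.0878
gripper_force: 0.0
```

```bash
python3 cap.py side:s2 top:t2| head -1
python3 - <<'E'
from ov import *
s1=load('s2');t1=load('t2')
def f(c,x,y,w,h,k):
    i=cv2.resize(c['img'][y:y+h,x:x+w,::-1],None,fx=k,fy=k,interpolation=cv2.INTER_CUBIC)
    draw(c,i,box(-9,9,-30,30,0,120),Rm,om,(0,255,0),k,(x,y));return i
cv2.imwrite('pics/o2.png',np.hstack([f(s1,270,230,110,100,4),f(t1,275,200,70,100,4)]))
E
```

```text
{'time_s': 14.975, 'tcp_pos': array([0.50085864, 0.04851528, 0.06773716]), 'eef_rot': array([-179.97572314,   21.8429772 ,   -2.02630839]), 'gripper_width': 0.08780044377504095, 'contact_force': array([-0.42300441, -0.07435595,  0.08283084])}
module [ 0.4396  0.0508  0.0294 -0.0353  0.5227] yaw -2.0240459375368673 tilt 29.949816025875712
[[-0.8, 0.2], [0.6, -0.2], [0.9, 0.7], [0.6, 0.8], [-0.3, -1.0], [-1.1, -0.5], [-0.2, -0.4]]
easel [ 0.5408  0.2619 -0.1259  0.0649  0.0116 -0.042 ] -7.211709594272031
[[1.8, -1.8], [0.9, 1.3], [-0.5, 0.5], [-1.3, -0.2], [0.2, 0.2], [-1.1, -0.1]]
tester [ 4.796e-01 -2.651e-01 -1.440e-01  3.000e-04 -2.490e-02] -8.250739792103307
[[-0.8, -1.3], [1.1, -0.4], [0.6, 1.1], [-0.9, 1.2], [-0.3, 0.3], [0.3, -0.2]]
can base [ 0.36057406 -0.46029765  0.15      ]
grasp pt z=75 [0.502  0.0486 0.0654] dir [ 0.866 -0.031  0.499]
easel seat [0.52589829 0.26382345 0.02      ]
```

View pics/o2.png

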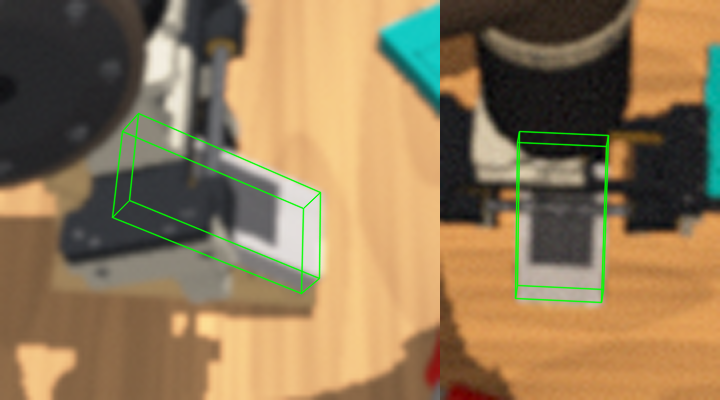

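The module is back on the wedge, matching the model to within about 2 mm, with the fingers straddling it. I'll grip it and replan.

Emit:
arm_command(
  travel=[
    [0, 0, 0],
    [0, 0, 0],
    [0, 0, 0],
    [0, 0, 0],
    [0, 0, 0],
    [0, 0, 0],
    [0, 0, 0],
  ],
  delta_rot=[
    [0, 0, 0],
    [0, 0, 0],
    [0, 0, 0],
    [0, 0, 0],
    [0, 0, 0],
    [0, 0, 0],
    [0, 0, 0],
  ],
  grip=0.55,
  newtons=40,
)

```text
time_s: 15.95
tcp_pos: [0.5002, 0.0484, 0.0672]
eef_rot: [180.0, 21.9, -2.0]
contact_force: [0.3, -1.5, 0.3]
gripper_width: 0.0597
gripper_force: 40.0
```

```bash
cat > plan2.py <<'E'
from fit import *
from kin import ik,S
from plant import r
s=r.get_state();p=s['tcp_pos'];Rt=Rot.from_euler('xyz',s['eef_rot'],degrees=True).as_matrix()
Rm,om=modpose(m.x)
a=np.radians(22);zl=np.array([np.sin(a),0,np.cos(a)]);xl=np.array([np.cos(a),0,-np.sin(a)])
Rg=eR@np.c_[xl,[0,1,0],zl];RR=Rg@Rm.T
l=Rm.T@(p-om);print('local',l);l[1]=0
rv=Rot.from_matrix(RR).as_rotvec(degrees=True);print('rot/90',rv/90,s['gripper_force'])
seat=eo+eR@[-.015,0,.02]-Rg[:,0]*.003
for h in(.12,.08,.04,.01,0,-.004):
    q=seat+Rg@l+Rg[:,2]*h;print(h,((q-p)/.5).round(3),[np.round(v,1) for v in ik(q,RR@Rt,s['joints'])])
E
python3 plan2.py | tail -8
```

```text
local [-0.0024004  -0.00028039  0.0714281 ]
rot/90 [-0.03404926 -0.42154707 -0.05550596] 39.99791443347931
0.12 [0.184 0.414 0.265] [array([ 47.3,  12.5, -26.4,  19.3, -43.2,  22.2]), np.float64(0.0)]
0.08 [0.154 0.418 0.19 ] [array([ 48.3,  13.5, -31.4,  21.9, -37.9,  17.9]), np.float64(0.0)]
0.04 [0.124 0.422 0.116] [array([ 49.1,  14.8, -36.5,  25.8, -32.2,  12.5]), np.float64(0.0)]
0.01 [0.102 0.424 0.061] [array([ 49.4,  16.1, -40.6,  30.1, -27.5,   7.2]), np.float64(0.0)]
0 [0.094 0.425 0.042] [array([ 49.4,  16.5, -42.1,  32.1, -25.9,   5. ]), np.float64(0.0)]
-0.004 [0.091 0.426 0.035] [array([ 49.4,  16.7, -42.7,  32.9, -25.3,   4.1]), np.float64(0.0)]
```

Emit:
arm_command(
  travel=[
    [0, 0, 0.05],
    [0, 0, 0.14],
    [0, 0, 0.24],
    [0.02, 0.05, 0.3],
    [0.05, 0.13, 0.32],
    [0.08, 0.21, 0.32],
    [0.11, 0.29, 0.32],
    [0.14, 0.37, 0.32],
    [0.17, 0.41, 0.3],
    [0.184, 0.414, 0.265],
    [0.184, 0.414, 0.265],
    [0.154, 0.418, 0.19],
    [0.154, 0.418, 0.19],
    [0.154, 0.418, 0.19],
    [0.154, 0.418, 0.19],
  ],
  delta_rot=[
    [0, 0, 0],
    [0, 0, 0],
    [0, 0, 0],
    [-0.003, -0.04, -0.006],
    [-0.008, -0.1, -0.013],
    [-0.016, -0.2, -0.026],
    [-0.024, -0.3, -0.04],
    [-0.032, -0.4, -0.053],
    [-0.034, -0.4215, -0.0555],
    [-0.034, -0.4215, -0.0555],
    [-0.034, -0.4215, -0.0555],
    [-0.034, -0.4215, -0.0555],
    [-0.034, -0.4215, -0.0555],
    [-0.034, -0.4215, -0.0555],
    [-0.034, -0.4215, -0.0555],
  ],
)

```text
time_s: 17.82
tcp_pos: [0.5783, 0.2581, 0.164]
eef_rot: [-179.9, -16.2, -7.3]
contact_force: [0.0, 1.3, -4.5]
gripper_width: 0.06
gripper_force: 40.0
```

```bash
python3 -c "
from plant import r
s=r.get_state();print(s['joints'],s['tcp_pos'],s['eef_rot'],s['gripper_force'])"
```

```text
[ 48.31386485  13.4568144  -31.24497616  21.92316802 -37.89684639
  17.92909617] [0.57834183 0.2580776  0.16396491] [-179.86400121  -16.23993239   -7.25937746] 39.996798634529114
```

Emit:
arm_command(
  travel=[
    [-0.008, 0.001, -0.02],
    [-0.02, 0.002, -0.05],
    [-0.032, 0.004, -0.08],
    [-0.042, 0.005, -0.105],
    [-0.05, 0.006, -0.122],
    [-0.052, 0.006, -0.129],
    [-0.052, 0.006, -0.129],
    [-0.052, 0.006, -0.129],
  ],
  delta_rot=[
    [0, 0, 0],
    [0, 0, 0],
    [0, 0, 0],
    [0, 0, 0],
    [0, 0, 0],
    [0, 0, 0],
    [0, 0, 0],
    [0, 0, 0],
  ],
)

```text
time_s: 18.82
tcp_pos: [0.5517, 0.2608, 0.0982]
eef_rot: [-179.9, -16.2, -7.2]
contact_force: [0.0, 0.2, -4.3]
gripper_width: 0.06
gripper_force: 40.0
```

Emit:
arm_command(
  travel=[
    [-0.0015, 0, -0.004],
    [-0.003, 0, -0.008],
    [-0.0045, 0, -0.012],
    [-0.006, 0, -0.015],
    [-0.006, 0, -0.015],
    [-0.006, 0, -0.015],
  ],
  delta_rot=[
    [0, 0, 0],
    [0, 0, 0],
    [0, 0, 0],
    [0, 0, 0],
    [0, 0, 0],
    [0, 0, 0],
  ],
)

```text
time_s: 19.58
tcp_pos: [0.5483, 0.2605, 0.0902]
eef_rot: [-180.0, -16.1, -7.2]
contact_force: [-0.2, 0.2, -5.1]
gripper_width: 0.0596
gripper_force: 40.0
```

Emit:
arm_command(
  travel=[
    [-0.001, 0, -0.003],
    [-0.002, 0, -0.006],
    [-0.003, 0, -0.008],
    [-0.003, 0, -0.008],
    [-0.003, 0, -0.008],
  ],
  delta_rot=[
    [0, 0, 0],
    [0, 0, 0],
    [0, 0, 0],
    [0, 0, 0],
    [0, 0, 0],
  ],
)

```text
time_s: 20.2
tcp_pos: [0.5475, 0.2606, 0.0875]
eef_rot: [-179.9, -16.2, -7.2]
contact_force: [0.5, -3.5, 5.7]
gripper_width: 0.0599
gripper_force: 40.0
```

Emit:
arm_command(
  travel=[
    [0, 0, 0],
    [0, 0, 0],
    [0, 0, 0],
    [0, 0, 0],
    [0, 0, 0],
    [-0.015, 0.002, 0.05],
    [-0.04, 0.005, 0.14],
    [-0.07, 0.009, 0.24],
    [-0.07, 0.009, 0.34],
    [-0.04, 0.009, 0.4],
    [-0.04, 0.009, 0.4],
    [-0.04, 0.009, 0.4],
  ],
  delta_rot=[
    [0, 0, 0],
    [0, 0, 0],
    [0, 0, 0],
    [0, 0, 0],
    [0, 0, 0],
    [0, 0, 0],
    [0, 0, 0],
    [0, 0, 0],
    [0, 0, 0],
    [0, 0, 0],
    [0, 0, 0],
    [0, 0, 0],
  ],
  grip=1,
)

```text
time_s: 21.7
tcp_pos: [0.5263, 0.2645, 0.2853]
eef_rot: [180.0, -16.1, -7.2]
contact_force: [-0.3, 0.1, -1.6]
gripper_width: 0.088
gripper_force: 0.0
```

```bash
python3 cap.py side:s3 top:t3 wrist:w3| head -1
cat > plan3.py <<'E'
from fit import *
from kin import ik,E
from plant import r
s=r.get_state();p=s['tcp_pos'];Rt=Rot.from_euler('xyz',s['eef_rot'],degrees=True).as_matrix()
a=np.radians(22);Te=np.array([[np.cos(a),0,np.sin(a)],[0,1,0],[-np.sin(a),0,np.cos(a)]]);Rg=eR@Te
Rn=Rg@np.diag([1,-1,-1.])@E('z',90);print('rot/90',Rot.from_matrix(Rn@Rt.T).as_rotvec(degrees=True)/90)
seat=eo+eR@[-.015,0,.02]
for h in(.1,.05,.0):
    q=seat+Rg[:,2]*(.104+h);print(h,((q-p)/.5).round(3),q.round(4),[np.round(v,1) for v in ik(q,Rn,s['joints'])])
E
python3 plan3.py | tail -4
python3 - <<'E'
from ov import *
def f(c,x,y,w,h,k):
    i=cv2.resize(c['img'][y:y+h,x:x+w,::-1],None,fx=k,fy=k,interpolation=cv2.INTER_CUBIC)
    Rg=em[0]@Te
    draw(c,i,box(-9,9,-30,30,0,120),Rg,em[0]@np.array([-.015,0,.02])+em[1],(255,0,255),k,(x,y));return i
a=f(load('s3'),240,290,110,120,3)
b=f(load('t3'),190,180,80,120,3)
w=load('w3');Rg=em[0]@Te;c=proj(w,em[0]@np.array([-.015,0,.02])+em[1]+Rg[:,2]*.08)[0];print(c)
x,y=int(np.clip(c[0]-70,0,500)),int(np.clip(c[1]-60,0,360))
cv2.imwrite('pics/o3.png',np.vstack([np.hstack([a,b]),cv2.resize(f(w,x,y,140,120,2),(570,240))]))
E
```

```text
{'time_s': 21.7, 'tcp_pos': array([0.52631962, 0.26446762, 0.28529705]), 'eef_rot': array([179.974365  , -16.08516241,  -7.24305437]), 'gripper_width': 0.08796826817514443, 'contact_force': array([-0.32666145,  0.06908456, -1.62054613])}
rot/90 [-0.00985055  0.33420955 -1.01400323]
0.1 [ 0.151 -0.02  -0.152] [0.6017 0.2542 0.2091] [array([ 31.9,  31.6,  16. , -13.7, -91.7, -37.4]), np.float64(0.0)]
0.05 [ 0.114 -0.016 -0.244] [0.5831 0.2566 0.1628] [array([ 32.8,  31.9,  10.4, -14. , -85.7, -36.8]), np.float64(0.0)]
0.0 [ 0.077 -0.011 -0.337] [0.5645 0.2589 0.1164] [array([ 33.7,  32.7,   5.4, -14.4, -79.9, -36.2]), np.float64(0.0)]
module [ 0.4396  0.0508  0.0294 -0.0353  0.5227] yaw -2.0240459375368673 tilt 29.949816025875712
[[-0.8, 0.2], [0.6, -0.2], [0.9, 0.7], [0.6, 0.8], [-0.3, -1.0], [-1.1, -0.5], [-0.2, -0.4]]
easel [ 0.5408  0.2619 -0.1259  0.0649  0.0116 -0.042 ] -7.211709594272031
[[1.8, -1.8], [0.9, 1.3], [-0.5, 0.5], [-1.3, -0.2], [0.2, 0.2], [-1.1, -0.1]]
tester [ 4.796e-01 -2.651e-01 -1.440e-01  3.000e-04 -2.490e-02] -8.250739792103307
[[-0.8, -1.3], [1.1, -0.4], [0.6, 1.1], [-0.9, 1.2], [-0.3, 0.3], [0.3, -0.2]]
can base [ 0.36057406 -0.46029765  0.15      ]
grasp pt z=75 [0.502  0.0486 0.0654] dir [ 0.866 -0.031  0.499]
easel seat [0.52589829 0.26382345 0.02      ]
[326.83882328 242.39921776]
```

View pics/o3.png

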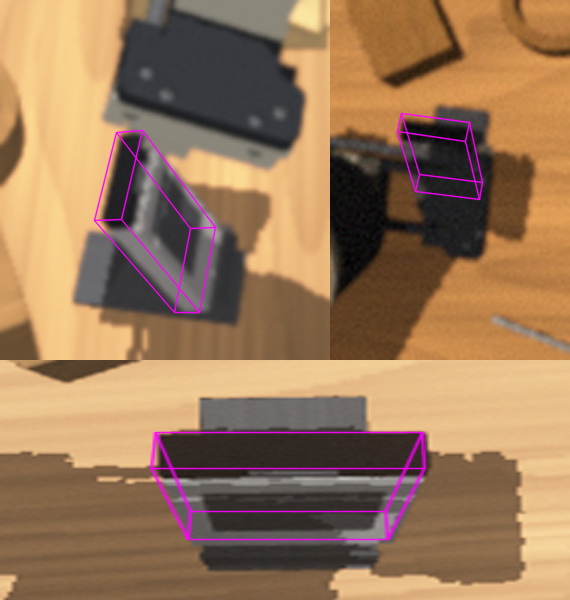

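The module stands in the easel, and the overlay matches in all three views to within about 2 mm. Next I turn the tool for the end grasp.

Emit:
arm_command(
  travel=[
    [0.02, 0, 0],
    [0.05, 0, 0],
    [0.08, -0.01, 0],
    [0.11, -0.01, 0],
    [0.15, -0.02, 0],
    [0.15, -0.02, 0],
    [0.15, -0.02, 0],
    [0.15, -0.02, 0],
    [0.15, -0.02, 0],
    [0.15, -0.02, 0],
    [0.15, -0.02, 0],
    [0.15, -0.02, 0],
  ],
  delta_rot=[
    [-0.001, 0.03, -0.1],
    [-0.002, 0.066, -0.2],
    [-0.003, 0.1, -0.3],
    [-0.004, 0.132, -0.4],
    [-0.005, 0.165, -0.5],
    [-0.006, 0.198, -0.6],
    [-0.007, 0.231, -0.7],
    [-0.008, 0.264, -0.8],
    [-0.009, 0.297, -0.9],
    [-0.0096, 0.326, -0.99],
    [-0.0096, 0.326, -0.99],
    [-0.0096, 0.326, -0.99],
  ],
)

```text
time_s: 23.35
tcp_pos: [0.6017, 0.2549, 0.2856]
eef_rot: [158.8, -0.0, -94.9]
contact_force: [0.2, 0.4, -0.3]
gripper_width: 0.0878
gripper_force: 0.0
```

```bash
python3 plan3.py | tail -4
```

```text
rot/90 [ 0.00110836  0.00930261 -0.02593224]
0.1 [ 0.    -0.001 -0.153] [0.6017 0.2542 0.2091] [array([ 31.9,  31.6,  16. , -13.7, -91.7, -37.4]), np.float64(0.0)]
0.05 [-0.037  0.003 -0.246] [0.5831 0.2566 0.1628] [array([ 32.8,  31.9,  10.3, -14. , -85.7, -36.8]), np.float64(0.0)]
0.0 [-0.074  0.008 -0.338] [0.5645 0.2589 0.1164] [array([ 33.7,  32.7,   5.4, -14.4, -79.9, -36.2]), np.float64(0.0)]
```

Emit:
arm_command(
  travel=[
    [0, 0, -0.05],
    [0, -0.001, -0.12],
    [0, -0.001, -0.153],
    [0, -0.001, -0.153],
    [-0.018, 0.001, -0.2],
    [-0.037, 0.003, -0.246],
    [-0.052, 0.005, -0.285],
    [-0.066, 0.007, -0.318],
    [-0.074, 0.008, -0.338],
    [-0.074, 0.008, -0.338],
    [-0.074, 0.008, -0.338],
    [-0.074, 0.008, -0.338],
  ],
  delta_rot=[
    [0.001, 0.009, -0.026],
    [0.001, 0.009, -0.026],
    [0.001, 0.009, -0.026],
    [0.001, 0.009, -0.026],
    [0.001, 0.009, -0.026],
    [0.001, 0.009, -0.026],
    [0.001, 0.009, -0.026],
    [0.001, 0.009, -0.026],
    [0.001, 0.009, -0.026],
    [0.001, 0.009, -0.026],
    [0.001, 0.009, -0.026],
    [0.001, 0.009, -0.026],
  ],
  grip=0.7,
)

```text
time_s: 24.85
tcp_pos: [0.5653, 0.259, 0.1178]
eef_rot: [158.1, 0.0, -97.4]
contact_force: [0.0, -0.2, 0.2]
gripper_width: 0.0611
gripper_force: 0.0
```

Emit:
arm_command(
  travel=[
    [0, 0, 0],
    [0, 0, 0],
    [0, 0, 0],
    [0, 0, 0],
    [0, 0, 0],
    [0, 0, 0],
    [0, 0, 0],
    [0, 0, 0],
  ],
  delta_rot=[
    [0, 0, 0],
    [0, 0, 0],
    [0, 0, 0],
    [0, 0, 0],
    [0, 0, 0],
    [0, 0, 0],
    [0, 0, 0],
    [0, 0, 0],
  ],
  grip=0.1,
  newtons=30,
)

```text
time_s: 25.85
tcp_pos: [0.564, 0.2591, 0.1173]
eef_rot: [157.9, 0.0, -97.4]
contact_force: [-5.4, 1.4, 4.0]
gripper_width: 0.0184
gripper_force: 29.7
```

Emit:
arm_command(
  travel=[
    [0.01, -0.001, 0.025],
    [0.03, -0.004, 0.075],
    [0.05, -0.006, 0.125],
    [0.07, -0.009, 0.175],
    [0.089, -0.011, 0.222],
    [0.089, -0.011, 0.3],
    [0.089, -0.011, 0.36],
    [0.089, -0.011, 0.36],
    [0.089, -0.011, 0.36],
  ],
  delta_rot=[
    [0, 0, 0],
    [0, 0, 0],
    [0, 0, 0],
    [0, 0, 0],
    [0, 0, 0],
    [0, 0, 0],
    [0, 0, 0],
    [0, 0, 0],
    [0, 0, 0],
  ],
)

```text
time_s: 26.98
tcp_pos: [0.6091, 0.2534, 0.2951]
eef_rot: [157.9, -0.0, -97.4]
contact_force: [-0.9, -0.2, -5.3]
gripper_width: 0.0183
gripper_force: 30.0
```

```bash
cat > plan4.py <<'E'
from fit import *
from kin import ik,E
from plant import r
s=r.get_state();p=s['tcp_pos'];Rt=Rot.from_euler('xyz',s['eef_rot'],degrees=True).as_matrix();print(p,s['eef_rot'],s['contact_force'])
Rn=Rz(t.x[2])@np.diag([1,-1,-1.])@E('z',90);print('rot/90',Rot.from_matrix(Rn@Rt.T).as_rotvec(degrees=True)/90)
T=np.array([t.x[0],t.x[1],0])
for z in(.30,.27,.2,.13):
    q=T+[0,0,z];print(z,((q-p)/.5).round(3),q.round(4),[np.round(v,1) for v in ik(q,Rn,[10,15,-10,0,-60,10.])])
E
python3 plan4.py | tail -6
```

```text
[0.60905202 0.25335725 0.29513665] [ 1.57918305e+02 -3.07571275e-02 -9.74148206e+01] [-0.90074506 -0.15337802 -5.32151992]
rot/90 [-0.03310311 -0.24311114 -0.00910689]
0.3 [-0.259 -1.037  0.01 ] [ 0.4796 -0.2651  0.3   ] [array([ -8.4,   6.7, -10.5,  -0. , -72.8,   0.2]), np.float64(0.0)]
0.27 [-0.259 -1.037 -0.05 ] [ 0.4796 -0.2651  0.27  ] [array([ -8.4,   7.7, -13.3,  -0. , -69. ,   0.2]), np.float64(0.0)]
0.2 [-0.259 -1.037 -0.19 ] [ 0.4796 -0.2651  0.2   ] [array([ -8.4,  10.7, -19.2,  -0. , -60.1,   0.2]), np.float64(0.0)]
0.13 [-0.259 -1.037 -0.33 ] [ 0.4796 -0.2651  0.13  ] [array([ -8.4,  14.7, -24.2,  -0. , -51. ,   0.2]), np.float64(0.0)]
```

Emit:
arm_command(
  travel=[
    [-0.02, -0.05, 0.03],
    [-0.05, -0.15, 0.05],
    [-0.07, -0.25, 0.05],
    [-0.1, -0.35, 0.05],
    [-0.13, -0.45, 0.05],
    [-0.15, -0.56, 0.05],
    [-0.18, -0.67, 0.05],
    [-0.2, -0.77, 0.05],
    [-0.22, -0.86, 0.04],
    [-0.24, -0.93, 0.03],
    [-0.25, -0.97, 0.02],
    [-0.259, -0.99, 0.01],
    [-0.259, -0.99, 0.01],
    [-0.259, -0.99, 0.01],
    [-0.259, -0.99, 0.01],
  ],
  delta_rot=[
    [-0.002, -0.02, 0],
    [-0.007, -0.05, -0.002],
    [-0.012, -0.09, -0.003],
    [-0.017, -0.13, -0.005],
    [-0.023, -0.17, -0.006],
    [-0.029, -0.21, -0.008],
    [-0.033, -0.243, -0.009],
    [-0.033, -0.243, -0.009],
    [-0.033, -0.243, -0.009],
    [-0.033, -0.243, -0.009],
    [-0.033, -0.243, -0.009],
    [-0.033, -0.243, -0.009],
    [-0.033, -0.243, -0.009],
    [-0.033, -0.243, -0.009],
    [-0.033, -0.243, -0.009],
  ],
)

```text
time_s: 28.85
tcp_pos: [0.4801, -0.2409, 0.3023]
eef_rot: [-179.9, 0.0, -98.1]
contact_force: [-0.7, -0.8, -4.6]
gripper_width: 0.018
gripper_force: 30.0
```

```bash
python3 cap.py side:s4 top:t4 wrist:w4|head -1; python3 plan4.py | tail -6
```

```text
{'time_s': 28.85, 'tcp_pos': array([ 0.48011438, -0.24090314,  0.30229991]), 'eef_rot': array([-1.79901939e+02,  4.18386880e-02, -9.81375626e+01]), 'gripper_width': 0.017976603318785273, 'contact_force': array([-0.70370476, -0.80138576, -4.61827401])}
[ 0.48000922 -0.24111999  0.30237195] [-1.79897705e+02  3.89909837e-02 -9.81500245e+01] [ 0.13933024  0.17855766 -4.59356582]
rot/90 [-0.00026668  0.00118679 -0.00111867]
0.3 [-0.001 -0.048 -0.005] [ 0.4796 -0.2651  0.3   ] [array([ -8.4,   6.7, -10.5,  -0. , -72.8,   0.2]), np.float64(0.0)]
0.27 [-0.001 -0.048 -0.065] [ 0.4796 -0.2651  0.27  ] [array([ -8.4,   7.7, -13.3,  -0. , -69. ,   0.2]), np.float64(0.0)]
0.2 [-0.001 -0.048 -0.205] [ 0.4796 -0.2651  0.2   ] [array([ -8.4,  10.7, -19.2,  -0. , -60.1,   0.2]), np.float64(0.0)]
0.13 [-0.001 -0.048 -0.345] [ 0.4796 -0.2651  0.13  ] [array([ -8.4,  14.7, -24.2,  -0. , -51. ,   0.2]), np.float64(0.0)]
```

Emit:
arm_command(
  travel=[
    [-0.001, -0.02, -0.005],
    [-0.001, -0.04, -0.02],
    [-0.001, -0.048, -0.04],
    [-0.001, -0.048, -0.065],
    [-0.001, -0.048, -0.065],
    [-0.001, -0.048, -0.065],
    [-0.001, -0.048, -0.09],
    [-0.001, -0.048, -0.11],
    [-0.001, -0.048, -0.125],
    [-0.001, -0.048, -0.135],
    [-0.001, -0.048, -0.135],
    [-0.001, -0.048, -0.135],
    [-0.001, -0.048, -0.135],
  ],
  delta_rot=[
    [0, 0.001, -0.001],
    [0, 0.001, -0.001],
    [0, 0.001, -0.001],
    [0, 0.001, -0.001],
    [0, 0.001, -0.001],
    [0, 0.001, -0.001],
    [0, 0.001, -0.001],
    [0, 0.001, -0.001],
    [0, 0.001, -0.001],
    [0, 0.001, -0.001],
    [0, 0.001, -0.001],
    [0, 0.001, -0.001],
    [0, 0.001, -0.001],
  ],
)

```text
time_s: 30.62
tcp_pos: [0.4795, -0.2656, 0.235]
eef_rot: [-180.0, 0.0, -98.3]
contact_force: [-0.6, 0.3, -3.8]
gripper_width: 0.0177
gripper_force: 30.0
```

Emit:
arm_command(
  travel=[
    [0, 0, -0.004],
    [0, 0, -0.008],
    [0, 0, -0.012],
    [0, 0, -0.016],
    [0, 0, -0.02],
    [0, 0, -0.024],
    [0, 0, -0.028],
    [0, 0, -0.03],
    [0, 0, -0.03],
  ],
  delta_rot=[
    [0, 0, 0],
    [0, 0, 0],
    [0, 0, 0],
    [0, 0, 0],
    [0, 0, 0],
    [0, 0, 0],
    [0, 0, 0],
    [0, 0, 0],
    [0, 0, 0],
  ],
)

```text
time_s: 31.75
tcp_pos: [0.4792, -0.2656, 0.2196]
eef_rot: [180.0, 0.0, -98.3]
contact_force: [-0.5, -1.3, -5.2]
gripper_width: 0.0179
gripper_force: 30.0
```

Emit:
arm_command(
  travel=[
    [0, 0, -0.006],
    [0, 0, -0.013],
    [0, 0, -0.02],
    [0, 0, -0.027],
    [0, 0, -0.034],
    [0, 0, -0.041],
    [0, 0, -0.048],
    [0, 0, -0.055],
    [0, 0, -0.062],
    [0, 0, -0.068],
    [0, 0, -0.074],
    [0, 0, -0.08],
    [0, 0, -0.08],
  ],
  delta_rot=[
    [0, 0, 0],
    [0, 0, 0],
    [0, 0, 0],
    [0, 0, 0],
    [0, 0, 0],
    [0, 0, 0],
    [0, 0, 0],
    [0, 0, 0],
    [0, 0, 0],
    [0, 0, 0],
    [0, 0, 0],
    [0, 0, 0],
    [0, 0, 0],
  ],
)

```text
time_s: 33.38
tcp_pos: [0.4791, -0.2655, 0.1794]
eef_rot: [180.0, 0.0, -98.3]
contact_force: [0.4, -0.3, -5.0]
gripper_width: 0.0177
gripper_force: 30.0
```

Emit:
arm_command(
  travel=[
    [0, 0, -0.006],
    [0, 0, -0.013],
    [0, 0, -0.02],
    [0, 0, -0.027],
    [0, 0, -0.034],
    [0, 0, -0.041],
    [0, 0, -0.048],
    [0, 0, -0.055],
    [0, 0, -0.062],
    [0, 0, -0.068],
    [0, 0, -0.074],
    [0, 0, -0.08],
    [0, 0, -0.084],
    [0, 0, -0.088],
    [0, 0, -0.09],
    [0, 0, -0.09],
  ],
  delta_rot=[
    [0, 0, 0],
    [0, 0, 0],
    [0, 0, 0],
    [0, 0, 0],
    [0, 0, 0],
    [0, 0, 0],
    [0, 0, 0],
    [0, 0, 0],
    [0, 0, 0],
    [0, 0, 0],
    [0, 0, 0],
    [0, 0, 0],
    [0, 0, 0],
    [0, 0, 0],
    [0, 0, 0],
    [0, 0, 0],
  ],
)

```text
time_s: 35.38
tcp_pos: [0.4793, -0.2656, 0.1347]
eef_rot: [180.0, 0.0, -98.3]
contact_force: [-0.3, -1.4, -5.4]
gripper_width: 0.018
gripper_force: 30.0
```

Nearly home, with about 5 mm left.

Emit:
arm_command(
  travel=[
    [0, 0, -0.003],
    [0, 0, -0.006],
    [0, 0, -0.009],
    [0, 0, -0.011],
    [0, 0, -0.013],
    [0, 0, -0.013],
    [0, 0, -0.013],
  ],
  delta_rot=[
    [0, 0, 0],
    [0, 0, 0],
    [0, 0, 0],
    [0, 0, 0],
    [0, 0, 0],
    [0, 0, 0],
    [0, 0, 0],
  ],
)

```text
time_s: 36.25
tcp_pos: [0.4794, -0.2657, 0.13]
eef_rot: [-180.0, -0.0, -98.2]
contact_force: [-4.8, 4.7, 11.6]
gripper_width: 0.018
gripper_force: 30.0
```

Emit:
arm_command(
  travel=[
    [0, 0, 0.001],
    [0, 0, 0.001],
    [0, 0, 0.001],
    [0, 0, 0.001],
    [0, 0, 0.001],
    [0, 0, 0.02],
    [0, 0, 0.06],
    [0, 0, 0.12],
    [0, 0, 0.2],
    [0, 0, 0.24],
    [0, 0, 0.24],
    [0, 0, 0.24],
  ],
  delta_rot=[
    [0, 0, 0],
    [0, 0, 0],
    [0, 0, 0],
    [0, 0, 0],
    [0, 0, 0],
    [0, 0, 0],
    [0, 0, 0],
    [0, 0, 0],
    [0, 0, 0],
    [0, 0, 0],
    [0, 0, 0],
    [0, 0, 0],
  ],
  grip=0.5,
)

```text
time_s: 37.75
tcp_pos: [0.4789, -0.2654, 0.2479]
eef_rot: [180.0, 0.0, -98.3]
contact_force: [0.1, 0.4, -1.4]
gripper_width: 0.0439
gripper_force: 0.0
```

```bash
cat > chk.py <<'E'
import sys
from ov import *
# module-home check: mean colour shift between before/after inside projected top cap, per camera
n=sys.argv[1]
for k in('s','t'):
    c=load(k+n);b=load(k+'0')
    top=np.array([[-9,-30,145],[9,-30,145],[9,30,145],[-9,30,145]])/1000@tm[0].T+tm[1]
    u=proj(c,top);d=np.abs(c['img'].astype(int)-b['img']).sum(2);dark=(c['img'].astype(int).sum(2)<120)
    x0,y0=(u.min(0)-14).astype(int);x1,y1=(u.max(0)+14).astype(int)
    mk=np.zeros(dark.shape,np.uint8);cv2.fillConvexPoly(mk,u.astype(np.int32),1)
    ys,xs=np.nonzero(dark[y0:y1,x0:x1]&(d[y0:y1,x0:x1]>60));print(k,'pred',u.round(1).tolist(),'centroid pred',u.mean(0).round(1),'dark',len(xs),(xs.mean()+x0,ys.mean()+y0) if len(xs) else '')
E
python3 cap.py side:s5 top:t5 wrist:w5|head -1; python3 chk.py 5|tail -2
cat > plan5.py <<'E'
from fit import *
from plant import r
from kin import ik,E
p=r.get_state()['tcp_pos'];Rn=Rz(t.x[2])@np.diag([1,-1,-1.])@E('z',90)
def bar(l):
    th=np.pi/4-l;return np.array([t.x[0],t.x[1],0])+Rz(t.x[2])@np.array([.02-.1202*np.cos(th),-.085,.062+.1202*np.sin(th)])
for l,dz in[(0,.12),(0,.05),(0,.005),(0,0),(.15,0),(.3,0),(.45,0),(.6,0),(.7,0),(.75,0),(.78,0)]:
    q=bar(l)+[0,0,.029+dz];print(l,dz,((q-p)/.5).round(3),q.round(3),np.round(ik(q,Rn,[-15,15,-24,0,-50,0.])[1],2))
E
python3 plan5.py|tail -11
```

```text
{'time_s': 37.75, 'tcp_pos': array([ 0.47892141, -0.26539867,  0.24789899]), 'eef_rot': array([ 1.79969590e+02,  4.12310414e-02, -9.82946064e+01]), 'gripper_width': 0.04391013896606858, 'contact_force': array([ 0.13984793,  0.42737889, -1.43405446])}
s pred [[337.9, 156.5], [331.1, 155.7], [327.5, 169.7], [334.6, 170.5]] centroid pred [332.8 163.1] dark 81 (np.float64(333.14814814814815), np.float64(165.54320987654322))
t pred [[436.9, 263.9], [437.8, 257.0], [414.7, 253.5], [413.8, 260.4]] centroid pred [425.8 258.7] dark 302 (np.float64(428.5364238410596), np.float64(269.6622516556291))
0 0.12 [-0.151 -0.149  0.097] [ 0.403 -0.34   0.296] 0.0
0 0.05 [-0.151 -0.149 -0.043] [ 0.403 -0.34   0.226] 0.0
0 0.005 [-0.151 -0.149 -0.133] [ 0.403 -0.34   0.181] 0.0
0 0 [-0.151 -0.149 -0.143] [ 0.403 -0.34   0.176] 0.0
0.15 0 [-0.175 -0.146 -0.17 ] [ 0.391 -0.338  0.162] 0.0
0.3 0 [-0.194 -0.143 -0.2  ] [ 0.382 -0.337  0.147] 0.0
0.45 0 [-0.208 -0.141 -0.233] [ 0.375 -0.336  0.131] 0.0
0.6 0 [-0.217 -0.139 -0.268] [ 0.37  -0.335  0.113] 0.0
0.7 0 [-0.22  -0.139 -0.292] [ 0.369 -0.335  0.101] 0.0
0.75 0 [-0.221 -0.139 -0.304] [ 0.368 -0.335  0.095] 0.0
0.78 0 [-0.221 -0.139 -0.311] [ 0.368 -0.335  0.092] 0.0
```

The module is home: its cap shows at (333,165) in the side image, where predicted. Now the lever: close the fingers, go above the bar and press along its arc.

Emit:
arm_command(
  travel=[
    [-0.03, -0.03, 0.05],
    [-0.1, -0.1, 0.07],
    [-0.151, -0.149, 0.05],
    [-0.151, -0.149, 0.0],
    [-0.151, -0.149, -0.06],
    [-0.151, -0.149, -0.1],
    [-0.151, -0.149, -0.12],
    [-0.151, -0.149, -0.125],
    [-0.151, -0.149, -0.125],
    [-0.151, -0.149, -0.125],
  ],
  delta_rot=[
    [0, 0, 0],
    [0, 0, 0],
    [0, 0, 0],
    [0, 0, 0],
    [0, 0, 0],
    [0, 0, 0],
    [0, 0, 0],
    [0, 0, 0],
    [0, 0, 0],
    [0, 0, 0],
  ],
  grip=0,
  newtons=20,
)

```text
time_s: 39.15
tcp_pos: [0.4042, -0.3402, 0.1865]
eef_rot: [-179.9, 0.0, -98.3]
contact_force: [-0.1, 0.9, -0.6]
gripper_width: 0.0003
gripper_force: 0.0
```

Emit:
arm_command(
  travel=[
    [0, 0, -0.01],
    [0, 0, -0.018],
    [-0.012, 0.001, -0.032],
    [-0.024, 0.003, -0.045],
    [-0.034, 0.004, -0.06],
    [-0.043, 0.006, -0.075],
    [-0.05, 0.007, -0.092],
    [-0.057, 0.008, -0.108],
    [-0.062, 0.009, -0.125],
    [-0.066, 0.01, -0.143],
    [-0.068, 0.01, -0.155],
    [-0.069, 0.01, -0.167],
    [-0.07, 0.01, -0.178],
    [-0.07, 0.01, -0.178],
    [-0.07, 0.01, -0.178],
  ],
  delta_rot=[
    [0, 0, 0],
    [0, 0, 0],
    [0, 0, 0],
    [0, 0, 0],
    [0, 0, 0],
    [0, 0, 0],
    [0, 0, 0],
    [0, 0, 0],
    [0, 0, 0],
    [0, 0, 0],
    [0, 0, 0],
    [0, 0, 0],
    [0, 0, 0],
    [0, 0, 0],
    [0, 0, 0],
  ],
)

```text
time_s: 41.02
tcp_pos: [0.3667, -0.3347, 0.0963]
eef_rot: [179.8, 0.1, -98.3]
contact_force: [-5.7, 1.6, 6.8]
gripper_width: 0.0005
gripper_force: 3.3
```

Emit:
arm_command(
  travel=[
    [0, 0, -0.004],
    [0, 0, -0.008],
    [0, 0, -0.01],
    [0, 0, -0.01],
    [0, 0, -0.01],
  ],
  delta_rot=[
    [0, 0, 0],
    [0, 0, 0],
    [0, 0, 0],
    [0, 0, 0],
    [0, 0, 0],
  ],
)

```text
time_s: 41.65
tcp_pos: [0.3669, -0.3349, 0.0938]
eef_rot: [179.8, -0.0, -98.2]
contact_force: [-12.4, 9.2, 33.1]
gripper_width: 0.0007
gripper_force: 17.1
```

The force rose to 33 N, so the lever is on its stop. I'll let it back up along the arc.

Emit:
arm_command(
  travel=[
    [0, 0, 0.008],
    [0.002, 0, 0.025],
    [0.006, -0.001, 0.05],
    [0.012, -0.002, 0.075],
    [0.02, -0.003, 0.1],
    [0.03, -0.005, 0.12],
    [0.04, -0.006, 0.135],
    [0.055, -0.008, 0.155],
    [0.07, -0.01, 0.175],
    [0.07, -0.01, 0.2],
    [0.07, -0.01, 0.25],
    [0.07, -0.01, 0.33],
    [0.07, -0.01, 0.4],
    [0.07, -0.01, 0.4],
    [0.07, -0.01, 0.4],
    [0.07, -0.01, 0.4],
  ],
  delta_rot=[
    [0, 0, 0],
    [0, 0, 0],
    [0, 0, 0],
    [0, 0, 0],
    [0, 0, 0],
    [0, 0, 0],
    [0, 0, 0],
    [0, 0, 0],
    [0, 0, 0],
    [0, 0, 0],
    [0, 0, 0],
    [0, 0, 0],
    [0, 0, 0],
    [0, 0, 0],
    [0, 0, 0],
    [0, 0, 0],
  ],
)

```text
time_s: 43.65
tcp_pos: [0.4031, -0.3397, 0.2906]
eef_rot: [179.9, 0.1, -98.3]
contact_force: [0.4, -0.4, -0.5]
gripper_width: 0.0005
gripper_force: 0.0
```

```bash
python3 cap.py side:s6 top:t6 wrist:w6|head -1; python3 chk.py 6|tail -2
python3 - <<'E' | tail -3
from ov import *
for k in 's','t':
    a,b=load(k+'0'),load(k+'6')
    u=proj(a,np.array([[-.065,-.085,.147],[-.1,-.085,.066]])@tm[0].T+tm[1])
    print(k,[(p.round(0).tolist(),a['img'][int(p[1]),int(p[0])].tolist(),b['img'][int(p[1]),int(p[0])].tolist()) for p in u])
E
```

```text
{'time_s': 43.65, 'tcp_pos': array([ 0.40309162, -0.33974053,  0.2906112 ]), 'eef_rot': array([ 1.79867744e+02,  6.61858065e-02, -9.82972523e+01]), 'gripper_width': 0.0004889251778522259, 'contact_force': array([ 0.35196326, -0.36454583, -0.46635331])}
s pred [[337.9, 156.5], [331.1, 155.7], [327.5, 169.7], [334.6, 170.5]] centroid pred [332.8 163.1] dark 84 (np.float64(333.25), np.float64(165.11904761904762))
t pred [[436.9, 263.9], [437.8, 257.0], [414.7, 253.5], [413.8, 260.4]] centroid pred [425.8 258.7] dark 1 (np.float64(450.0), np.float64(239.0))
easel seat [0.52589829 0.26382345 0.02      ]
s [([362.0, 146.0], [30, 27, 29], [16, 17, 17]), ([372.0, 172.0], [220, 165, 109], [225, 171, 114])]
t [([455.0, 289.0], [18, 15, 18], [56, 46, 39]), ([446.0, 301.0], [179, 124, 65], [206, 144, 78])]
```

```bash
python3 -c "
from plant import close_job
print(close_job())"
```

```text
the job is handed in; nothing more can be done
None
```

The module is fully home in the tester and released. I pressed the lever to its stop and let it back up, then handed the job in at 43.7 s with the arm clear; no verdict came back. One extra step: my first grasp couldn't reach the easel, so I put the module back on the wedge and took it again.

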